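# Seat the specimen platform of an abrasion tester on its drive pin

### The arm

A 6-joint arm with a two-finger parallel gripper is mounted at the origin on a cart in front of the work surface, level with it; the furniture and walls round the work are solid. World frame = base frame: x ahead of the robot, y to its left, z up, the work surface at z = 0. Lengths are in m, angles in rad, forces in N, time in s.
With the tool pointing down it reaches from about 0.275 to 0.85 m from the base axis. Payload 19 kg.
Tool frame: the origin (TCP) lies midway between the tips of the shut fingers; the grasp point (between the pads) lies 19 mm behind it (r.hold_point_z is the distance from the TCP to the grasp point, in m); y points along the fingers, z is the direction in which the jaws open and shut, and the axes are right-handed (so a half turn about y gives the same grasp; the last joint's range is limited). The gripper opens to 85 mm and grips with 20 to 120 N. Pads are 22 mm wide; open, the fingers measure 114 mm over their backs; the gripper's body (76 mm by 85 mm) begins 54 mm behind the grasp point. The pads swing forward as they close: fully open they stand 13 mm farther back than shut.
Start: joints at [0.98, 0.15, 1.437, -0, 1.554, -0.134], TCP at [0.254, 0.516, 0.202] pointing down, gripper open.
Joint ranges: [-2.8, 2.8], [-0.68, 2.1], [0.12, 2.68], [-1.39, 4.53], [0.16, 2.79], [-2.81, 2.81]. Speed limits (rad/s): [1.89, 1.89, 2.22, 3.01, 3.01, 3.01].

### API

Orientations are given as a unit quaternion [x, y, z, w].
In Python, from workcell import r, grab_frame, calibration gives the robot as it stands.
- The arm moves only by the tool drive_tool, never from a script. Its argument "steps" is a list of rows, each an object with "translation": the shift along the tool's x, y, z in mm, a list of three; "turn": the turn, a rotation vector about the tool's x, y, z in degrees, a list of three; "grip": the opening in per cent of the stroke, from 0 (shut) to 100 (fully open). A call has 1 to 12 rows; each row shifts and turns the commanded pose from where the row before left it, along the tool's axes as they then stand; what a row does not reach is not made up. A row lasts 1/10 s, in which the tool goes at most 50 mm and 8.59 degrees, less where a joint would pass 70% of its speed; a pose out of reach is approached as far as the arm can. A call is refused whole if a number of a shift passes 50 or a number of a turn 8.59, either way. A call with a gripper value outside its range is refused whole. The fingers move at their own pace and stop on an object; "newtons" is the grip in N (left out, the last holds). Time passes only in rows, so rows that do not move let the fingers close. It gives the time, the measured TCP pose, the force and the opening at its end, in the units of the state.
- r.state(): the state, without advancing time (a new reading comes with each control period).
- grab_frame(name): name is "scene" or "side" or "wrist"; returns the picture (400x640x3 uint8, red, green, blue); there is no depth.
- calibration(name): a dict with "camera_matrix" (3x3 intrinsics, pixels), "xyz" and "orientation" of the camera in the world; the wrist camera has in their place "mount" (4x4, takes a point from camera to tool coordinates, whose origin is the TCP and whose axes are the tool frame's). Camera axes: x right, y up, looking along -z (the intrinsics and any distortion apply to the point x, -y, -z); pixel columns grow to the right and rows downward; lengths in m; the calibration is good to about 2 mm. The wrist camera is an equidistant fisheye: a pixel r from the principal point sees the ray r / f radians off the axis. A picture is of the moment at which its call begins: read the wrist's pose just before it. calibration takes no time and is no camera call.
- r.close_job(): hands the job in, once; it reports no verdict.
The state is a dict: "time_s": time; "joint_positions": joint angles; "qd": joint speeds; "effort": joint torques, N m; "tool_pos": TCP position; "eef_rot": TCP orientation; "ft_force": force on the tool from outside, world axes, zero at the start; "wrist_torque": the same for the moment, N m; "gripper_width": finger opening in m.
Only numpy, scipy, OpenCV 4.12 (cv2) and the standard library are available. Lean on these libraries where they do the work, as an engineer would, in place of code of your own. Each camera call takes 0.05 s, during which the arm holds its last target.

### The job

Get the rotary abrasion tester ready for its next run, using fingertips only and lifting nothing: gently push, without pinching, the black tab on the round specimen platform to turn it until the notch in its rim stands over the brass drive pin (marked by the red line on the dark turntable below it), then press the platform straight down until it is fully home on the pin. After that, swing the suction nozzle's arm in over the platform as far as it will go, and leave the loose things on the bench where they are.

Things in the scene. Friction and masses are not known exactly. Their poses are not given: they have to be found in the camera images.
- platform_centre (a point): Top of the dark nut (19 mm across, 7 mm high) in the middle of the specimen platform, on its turning axis; the place to press. The platform is a light metal disc, 102 mm across, 8 mm thick, with a pale film specimen; its face lies 7 mm below this point. It stands 9 mm above the turntable, a dark disc 140 mm across, gripped by an O-ring on its hub; it keeps level wherever it is pressed.
- tab: The black clamp tab that stands on the platform's rim: 14 mm radially, 12 mm wide along the rim, rising 16 mm above the platform's face, its centre 57 mm from the axis. Origin at the centre of its underside, level with the platform's face; x points outwards. Push it sideways, along the rim, with a fingertip kept above the platform's face.
- notch (a point): Middle of the notch in the platform's rim, at the level of the platform's face, 47 mm from the axis. The notch is open outwards, 14 mm wide and 11 mm deep, and goes through the disc. Seen from above it lies 90 degrees clockwise from the tab.
- pin_tip (a point): Tip of the brass drive pin on the turntable: 10 mm thick, 8 mm high, round-ended, 47 mm from the axis. At first under the platform's rim, only its outer edge showing; a red line runs outwards from it to the turntable's edge. The platform goes down only with the notch over it; its round end centres a notch that is 2 to 3 mm off. At the end it stands in the notch, level with the platform's face.
- platform_turn (a joint): Angle of the platform (rad), grows counterclockwise from above; at 0 the tab points to the back of the machine (its +x). No end stops; turns with about 1 N at the tab and stays where it is left.
- turntable (a joint): Angle of the turntable (rad), grows counterclockwise from above; at 0 the pin is at the machine's left (+y). Held by the motor's gearbox: leave it. The notch is over the pin when platform_turn equals turntable plus half a turn.
- platform (a joint): How far the platform is pressed down (m): 0 at the start, 0.009 fully home on the turntable; negative if pulled up. Goes down under about 6 N when the notch is over the pin, and stays where it is left.
- nozzle_arm (a joint): Swing of the suction nozzle's arm (rad), clockwise from above: 0 parked out to the right of the machine, 1.12 at its stop, the nozzle over the platform. Turns with about 0.5 N at the end and stays where it is left. Its foot clears the face of a seated platform by 3 to 4 mm and runs against the rim of an unseated one.
- nozzle_pivot (a point): On the upright axis of the nozzle arm, at the level of the arm's middle line. The post stands at the right rear of the machine, 142 mm from the platform's axis.
- nozzle_push (a point): On the middle line of the arm, 95 mm out from its pivot: the arm is a level metal tube 12 mm thick, its middle 100 mm above the bench, with the black nozzle hanging 20 mm below it at 115 mm from the pivot. Push the tube here, sideways, from the side away from the platform.
- abrader: The abrasion tester, fixed to the bench; origin on the platform's axis at bench level, x to its back, y to its left. The white housing is 60 mm high and reaches 105 mm to the front, 200 mm to the back and 115 mm to either side. Two grinding arms, about 230 mm high, stand parked at its back, from 155 mm behind the axis.
- note_pad: Loose yellow pad, 76 x 76 x 12 mm, left; origin at the centre of its underside. To be left alone.
- caliper: Loose caliper, 210 x 71 x 8 mm, right; origin at the middle of its underside. To be left alone.
- weight_200: Loose brass-coloured weight, 33 mm across, 50 mm high, standing on the machine's housing near its front left corner; origin at the centre of its underside. To be left alone.

How it is judged:
By the outcome, as a careful person would: the job done as asked, in the order asked, and still so for the second after the job is handed in, with the robot touching nothing.
It also fails if it takes over 58 s, if anything falls off the work surface, if the arm or the gripper's body presses on something with over 40 N, if the wrist force passes 120 N, or if a joint passes its speed limit or range.

## Working session

There is one attempt and no reset: what is moved stays moved. The work goes in short steps, Python scripts to look and compute and a tool call to move; the robot and the scene stay as the last step left them, time stands still between calls to the robot, and variables do not carry over. Pictures are saved under pics/ and viewed, and the job is handed in when it is done.

Besides the shell and the picture viewer there is one more tool, called after "Request:" as name(argument=value, ...) on one line, values as JSON. drive_tool: Moves the arm, as the interface text tells. Its arguments: {"type":"object","properties":{"steps":{"type":"array"},"newtons":{"type":"number"}},"required":["steps"]}

```bash
mkdir -p pics; ls
python3 - <<'E'
from workcell import r, grab_frame, calibration
import cv2
print(r.state())
for n in ("scene","side","wrist"):
    print(n,calibration(n))
    cv2.imwrite(f"pics/{n}0.png",grab_frame(n)[:,:,::-1])
E
```

```text
pics
{'time_s': 0.0, 'joint_positions': array([ 9.79992873e-01,  1.51007827e-01,  1.43802817e+00, -8.41148610e-06,
        1.55379911e+00, -1.34001006e-01]), 'qd': array([-0.00155093,  0.00026147, -0.00050142, -0.00057156, -0.00117624,
        0.00249907]), 'effort': array([ 2.21106726e-03, -7.13064837e+01, -5.70878899e+01,  4.82329824e-06,
        9.13013646e-03, -3.35171728e-05]), 'tool_pos': array([0.25348446, 0.51579808, 0.20186448]), 'eef_rot': array([ 0.68915463, -0.16025638,  0.15995048, -0.68833104]), 'ft_force': array([ 0.15572496,  0.12247004, -0.52337201]), 'wrist_torque': array([-0.05064388, -0.04784216, -0.01163353]), 'gripper_width': 0.0855591961035106}
scene {'camera_matrix': array([[435.32566069,   0.        , 314.56041158],
       [  0.        , 435.32566069, 202.15317996],
       [  0.        ,   0.        ,   1.        ]]), 'xyz': array([ 0.24260137, -0.41259998,  0.70160389]), 'orientation': array([ 0.34398238, -0.1198976 , -0.30061551,  0.8814369 ])}
side {'camera_matrix': array([[455.02713288,   0.        , 310.32688689],
       [  0.        , 455.02713288, 201.32471116],
       [  0.        ,   0.        ,   1.        ]]), 'xyz': array([0.49767052, 1.00666455, 0.50308806]), 'orientation': array([-0.02675057,  0.54396958,  0.83810604, -0.03098026])}
wrist {'camera_matrix': array([[309.70691629,   0.        , 315.78876614],
       [  0.        , 309.70691629, 199.80499486],
       [  0.        ,   0.        ,   1.        ]]), 'mount': array([[ 5.99483488e-04, -9.65596730e-01, -2.60043451e-01,
        -6.50571116e-02],
       [-1.80992740e-04,  2.60043389e-01, -9.65596915e-01,
        -1.72745824e-01],
       [ 9.99999804e-01,  6.25925383e-04, -1.88742798e-05,
        -6.21509435e-04],
       [ 0.00000000e+00,  0.00000000e+00,  0.00000000e+00,
         1.00000000e+00]])}
```

View pics/scene0.png

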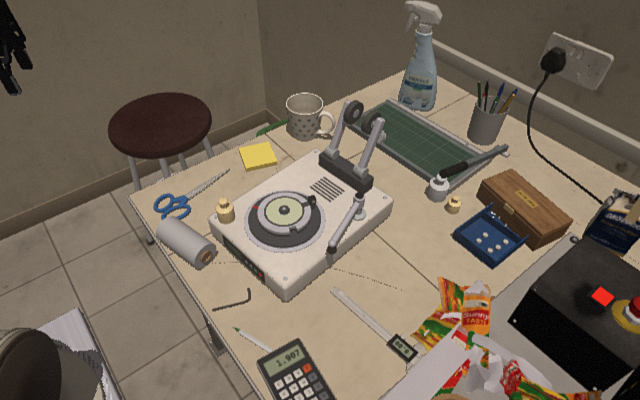

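View pics/side0.png

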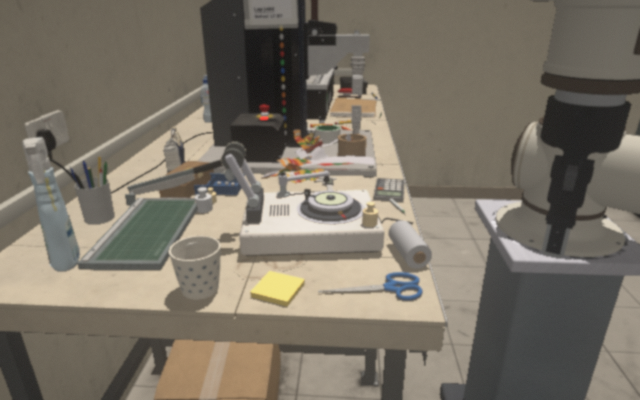

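View pics/wrist0.png

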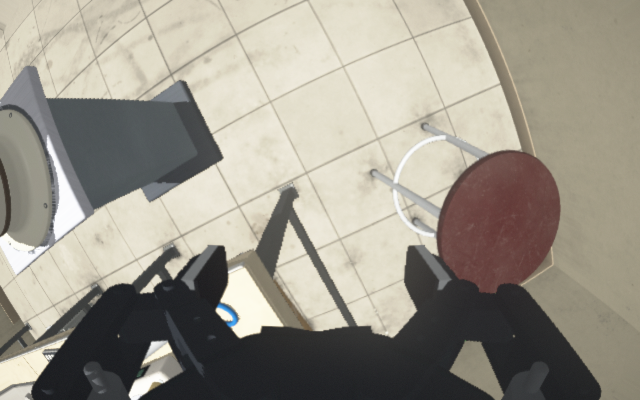

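```bash
cat > h.py <<'E'
from workcell import r, grab_frame, calibration
import numpy as np, cv2
from scipy.spatial.transform import Rotation as R
def ray(cam,px):
    c=calibration(cam); K=c['camera_matrix']
    x=(px[0]-K[0,2])/K[0,0]; y=(px[1]-K[1,2])/K[1,1]
    d=R.from_quat(c['orientation']).apply([x,-y,-1]); return np.array(c['xyz']),d/np.linalg.norm(d)
def wray(px,pos,quat):
    c=calibration('wrist');K=c['camera_matrix'];M=np.array(c['mount'])
    u=(px[0]-K[0,2])/K[0,0]; v=(px[1]-K[1,2])/K[1,1]; t=np.hypot(u,v); s=np.sin(t)/t if t>1e-9 else 1
    d=np.array([u*s,-v*s,-np.cos(t)]); q=R.from_quat(quat)
    return q.apply(M[:3,3])+pos, q.apply(M[:3,:3]@d)
def onz(o,d,z): return o+d*(z-o[2])/d[2]
def tri(rays):
    A=np.zeros((3,3));b=np.zeros(3)
    for o,d in rays:
        P=np.eye(3)-np.outer(d,d);A+=P;b+=P@o
    p=np.linalg.solve(A,b); return p,[np.linalg.norm(np.cross(p-o,d)) for o,d in rays]
def proj(cam,p):
    c=calibration(cam);K=c['camera_matrix'];q=R.from_quat(c['orientation']).inv().apply(np.array(p)-c['xyz'])
    return np.array([K[0,0]*q[0]/-q[2]+K[0,2],K[1,1]*-q[1]/-q[2]+K[1,2]])
def crop(name,src,x,y,w,h,s):
    im=cv2.imread(src)[y:y+h,x:x+w]; cv2.imwrite(name,cv2.resize(im,None,fx=s,fy=s,interpolation=cv2.INTER_CUBIC))
E
python3 - <<'E'
from h import *
crop('pics/s1.png','pics/scene0.png',200,90,200,150,4)
crop('pics/d1.png','pics/side0.png',230,140,200,130,4)
E
```

```text
(no output)
```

View pics/s1.png

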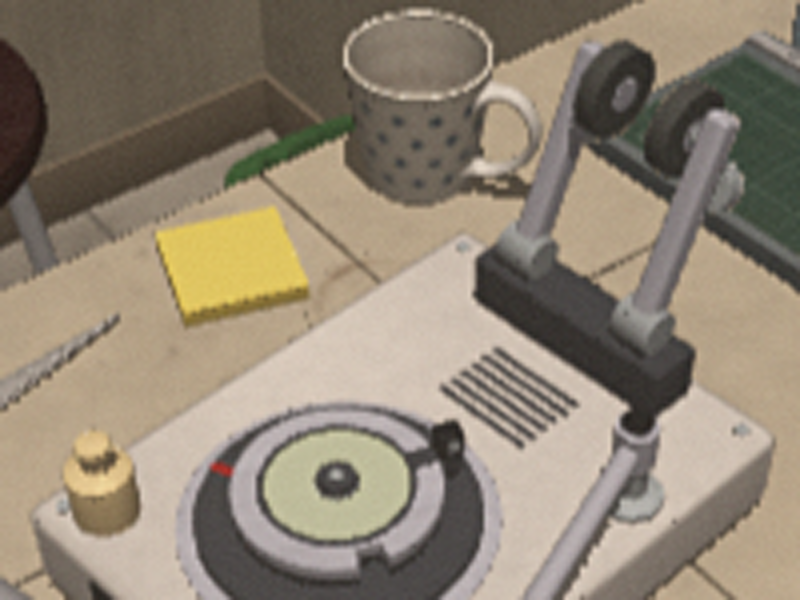

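View pics/d1.png

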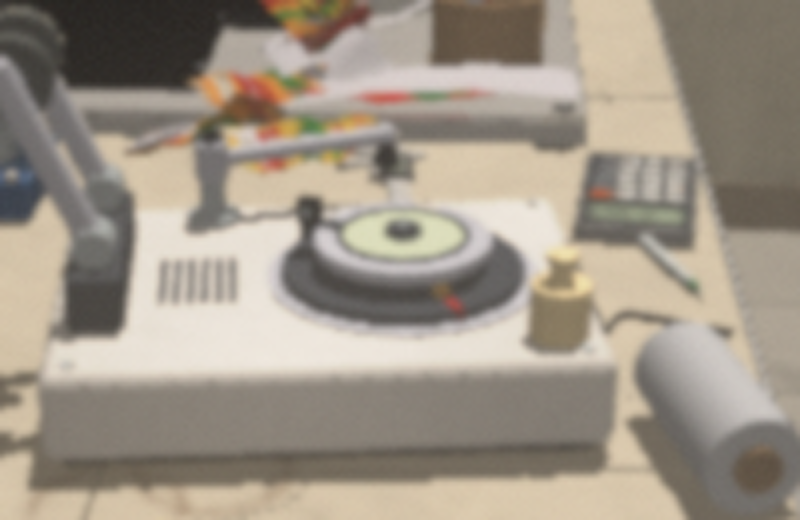

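Run:
```python
from h import *
S=lambda x,y:ray('scene',(x/4+200,y/4+90)); D=lambda x,y:ray('side',(x/4+230,y/4+140))
nut,e=tri([S(337,472),D(403,227)]);print('nut',nut,e)
tab,e=tri([S(446,432),D(309,203)]);print('tabtop',tab,e)
red,e=tri([S(222,469),D(455,302)]);print('red',red,e)
for n,a,b in [('screwBL',(464,246),(68,365)),('screwFL',(62,507),(590,350)),('screwBR',(742,430),(138,208)),('armpiv',(635,435),(212,145)),('weighttop',(91,445),(563,258))]:
    print(n,tri([S(*a),D(*b)]))
for z in (.06,.07,.08): print(z,onz(*S(222,469),z),onz(*D(455,302),z))
```

```text
nut [0.53428338 0.05448231 0.09070012] [np.float64(0.0014076981961247453), np.float64(0.0014076981961246963)]
tabtop [0.58826187 0.03892992 0.09733292] [np.float64(0.00026107743458482496), np.float64(0.00026107743458466087)]
red [0.50252696 0.10710373 0.06901683] [np.float64(0.00026335958560588996), np.float64(0.0002633595856058799)]
screwBL (array([0.70433865, 0.1744964 , 0.0597017 ]), [np.float64(0.0009872304548280257), np.float64(0.000987230454828046)])
screwFL (array([0.43101301, 0.14132432, 0.05941784]), [np.float64(0.0006511014332283044), np.float64(0.0006511014332283351)])
screwBR (array([ 0.71053147, -0.03119037,  0.06826322]), [np.float64(0.010414803642895437), np.float64(0.010414803642895579)])
armpiv (array([ 0.65236102, -0.02391329,  0.10755941]), [np.float64(0.000550010448558004), np.float64(0.0005500104485579658)])
weighttop (array([0.44665281, 0.12672313, 0.10588521]), [np.float64(0.0007173415064984687), np.float64(0.0007173415064985157)])
0.06 [0.50651677 0.11453842 0.06      ] [0.50237161 0.08861027 0.06      ]
0.07 [0.5024034  0.10632248 0.07      ] [0.50226551 0.10932973 0.07      ]
0.08 [0.49829003 0.09810653 0.08      ] [0.50215941 0.13004918 0.08      ]
```

Run:
```python
from h import *
st=r.state()
print(R.from_quat(st['eef_rot']).as_matrix().round(3))
crop('pics/s2.png','pics/scene0.png',300,170,110,110,6)
crop('pics/d2.png','pics/side0.png',270,160,100,70,8)
crop('pics/s3.png','pics/scene0.png',235,180,100,75,8)
```

```text
[[ 0.897 -0.001  0.441]
 [-0.441 -0.001  0.897]
 [-0.    -1.    -0.001]]
```

View pics/s2.png

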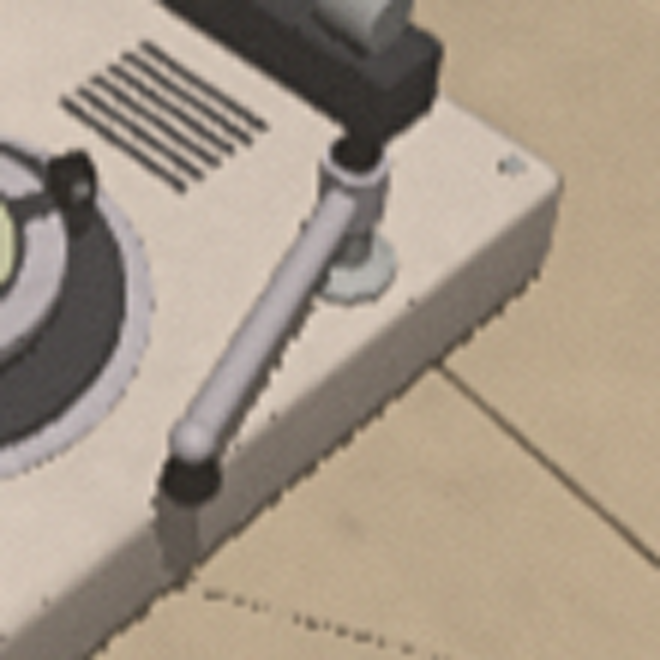

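View pics/d2.png

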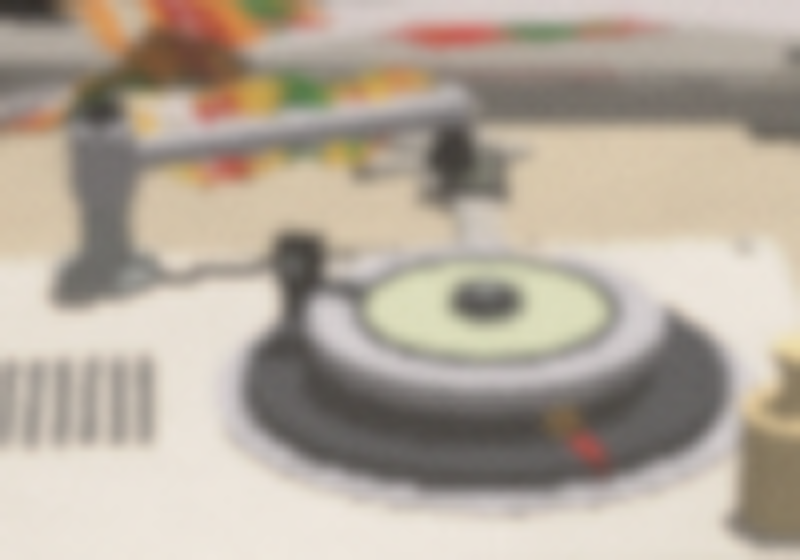

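View pics/s3.png

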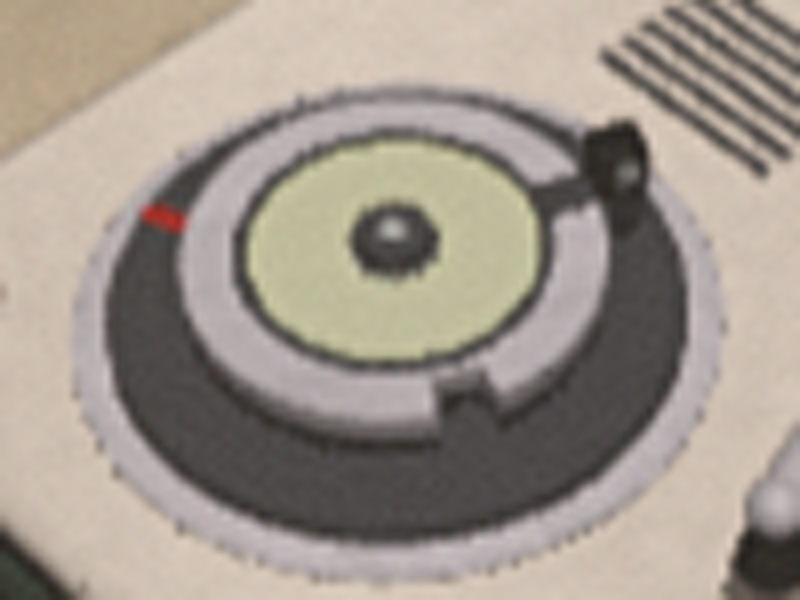

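Run:
```python
from h import *
zf=.0835
S8=lambda x,y:ray('scene',(x/8+235,y/8+180)); D8=lambda x,y:ray('side',(x/8+270,y/8+160)); S6=lambda x,y:ray('scene',(x/6+300,y/6+170))
for n in ('scene','side'):
    im=cv2.imread(f'pics/{n}0.png').astype(int); b,g,rr=im[...,0],im[...,1],im[...,2]
    box=np.zeros(b.shape,bool)
    if n=='scene': box[190:235,250:320]=1
    else: box[180:215,300:370]=1
    m=((g-b>18)&(g>=rr-6)&(g>110)&box).astype(np.uint8)
    ys,xs=np.nonzero(m); h=cv2.convexHull(np.c_[xs,ys].astype(np.float32)); 
    pts=np.array([onz(*ray(n,p[0]),zf)[:2] for p in h]); c,rad=cv2.minEnclosingCircle((pts*1000).astype(np.float32))
    A=np.c_[2*pts,np.ones(len(pts))];s=np.linalg.lstsq(A,(pts**2).sum(1),rcond=None)[0];print(n,m.sum(),'film',s[:2],np.sqrt(s[2]+s[:2]@s[:2]),c,rad)
    m=((rr-g>60)&(rr-b>60))
    mm=np.zeros_like(m)
    if n=='scene':mm[195:220,245:265]=1
    else: mm[205:225,335:350]=1
    ys,xs=np.nonzero(m&mm); p=(xs.mean(),ys.mean()); print('red',p,onz(*ray(n,p),.067))
print('scene face nut-top',[onz(*S8(395,232),.0905)],[onz(*D8(487,298),.0905)])
print('notch',onz(*S8(463,382),zf))
print('tabtop',onz(*S8(615,155-8),.0995),onz(*D8(298,245),.0995))
print('arm end',onz(*S6(192,437),.1),'piv',onz(*S6(350,185),.1), tri([S6(192,437),D8(463,100)]))
```

```text
scene 720 film [0.535187   0.05591194] 0.03477422348172946 (535.781982421875, 55.66469955444336) 35.38903045654297
red (np.float64(255.08333333333334), np.float64(206.91666666666666)) [0.50346471 0.11003105 0.067     ]
side 253 film [0.53441605 0.04594972] 0.034668244343821784 (534.1957397460938, 46.329345703125) 35.11940383911133
red (np.float64(343.0), np.float64(215.5)) [0.50394052 0.10320944 0.067     ]
scene face nut-top [array([0.53465538, 0.05263152, 0.0905    ])] [array([0.53255411, 0.05817641, 0.0905    ])]
notch [0.52383023 0.01070318 0.0835    ]
tabtop [0.58728941 0.03616059 0.0995    ] [0.58758575 0.04365124 0.0995    ]
arm end [ 0.55028087 -0.06925255  0.1       ] piv [ 0.65268009 -0.02267501  0.1       ] (array([ 0.54690404, -0.07110868,  0.10289395]), [np.float64(0.0017016033463927065), np.float64(0.0017016033463927585)])
```

```bash
cat >> h.py <<'E'
def plan(xyz,yaw_deg,n=None,start=None,vmax=45):
    """straight rows from here to TCP xyz with the tool down and tool x at yaw; prints rounded rows"""
    st=r.state(); p=np.array(st['tool_pos']); q=R.from_quat(st['eef_rot'])
    c,s=np.cos(np.radians(yaw_deg)),np.sin(np.radians(yaw_deg))
    tgt=R.from_matrix(np.array([[c,0,-s],[s,0,c],[0,-1,0]]))
    rv=np.degrees((q.inv()*tgt).as_rotvec())
    if n is None: n=int(max(np.ceil(np.linalg.norm(np.array(xyz)-p)*1000/vmax),np.ceil(np.abs(rv).max()/8.2),1))
    print('n',n,'turn each',(rv/n).round(1), 'world shift mm',((np.array(xyz)-p)*1000).round(1))
    dp=np.array(xyz)-p
    for i in range(n):
        print((q.inv().apply(dp/n)*1000).round(0).tolist()); q=q*R.from_rotvec(rv/n,degrees=True)
def yaw():
    m=R.from_quat(r.state()['eef_rot']).as_matrix(); return np.degrees(np.arctan2(m[1,0],m[0,0]))
E
python3 -c "
from h import *
plan([.535,0,.22],-90)"
```

```text
n 14 turn each [0.  4.6 0. ] world shift mm [ 281.5 -515.9   18. ]
[34.0, -1.0, -24.0]
[36.0, -1.0, -21.0]
[38.0, -1.0, -18.0]
[39.0, -1.0, -15.0]
[40.0, -1.0, -12.0]
[41.0, -1.0, -9.0]
[42.0, -1.0, -6.0]
[42.0, -1.0, -2.0]
[42.0, -1.0, 1.0]
[42.0, -1.0, 4.0]
[41.0, -1.0, 8.0]
[41.0, -1.0, 11.0]
[40.0, -1.0, 14.0]
[38.0, -1.0, 17.0]
```

Request:
drive_tool(steps=[{"translation": [34,-1,-24],"turn": [0,4.6,0],"grip": 0},{"translation": [36,-1,-21],"turn": [0,4.6,0],"grip": 0},{"translation": [38,-1,-18],"turn": [0,4.6,0],"grip": 0},{"translation": [39,-1,-15],"turn": [0,4.6,0],"grip": 0},{"translation": [40,-1,-12],"turn": [0,4.6,0],"grip": 0},{"translation": [41,-1,-9],"turn": [0,4.6,0],"grip": 0},{"translation": [42,-1,-6],"turn": [0,4.6,0],"grip": 0},{"translation": [42,-1,-2],"turn": [0,4.6,0],"grip": 0},{"translation": [42,-1,1],"turn": [0,4.6,0],"grip": 0},{"translation": [42,-1,4],"turn": [0,4.6,0],"grip": 0},{"translation": [41,-1,8],"turn": [0,4.6,0],"grip": 0},{"translation": [41,-1,11],"turn": [0,4.6,0],"grip": 0}])

```text
time_s: 1.35
tool_pos: [0.4953, 0.0721, 0.2145]
eef_rot: [0.535, -0.462, 0.462, -0.535]
ft_force: [1.1, 0.9, -0.1]
gripper_width: -0.0
```

Request:
drive_tool(steps=[{"translation": [40,-1,14],"turn": [0,4.6,0],"grip": 0},{"translation": [38,-1,17],"turn": [0,4.6,0],"grip": 0},{"translation": [0,0,0],"turn": [0,0,0],"grip": 0},{"translation": [0,0,0],"turn": [0,0,0],"grip": 0}])

```text
time_s: 1.75
tool_pos: [0.5344, -0.001, 0.216]
eef_rot: [-0.497, 0.503, -0.502, 0.497]
ft_force: [0.0, 0.3, 0.8]
gripper_width: -0.0002
```

Run:
```python
from h import *
s=r.state(); print(s['time_s'],s['tool_pos'],yaw(),s['gripper_width'],s['ft_force'],s['joint_positions'])
cv2.imwrite('pics/w1.png',grab_frame('wrist')[:,:,::-1])
```

```text
1.75 [ 0.53436456 -0.00104292  0.21598659] -90.64704475662505 -0.00021642515866279345 [0.00543225 0.34978101 0.84692879] [-1.46212870e-01  6.20470157e-02  1.50773675e+00  6.00651025e-05
  1.57290137e+00 -1.34919826e-01]
```

View pics/w1.png

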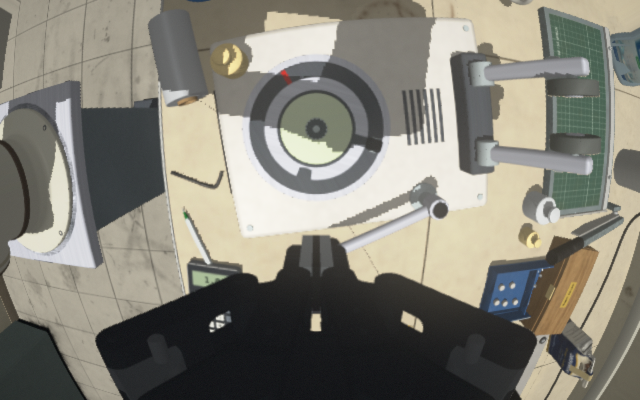

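Run:
```python
from h import *
crop('pics/w1a.png','pics/w1.png',236,50,160,120,5)
crop('pics/w1b.png','pics/w1.png',270,220,100,75,6)
```

```text
(no output)
```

View pics/w1a.png

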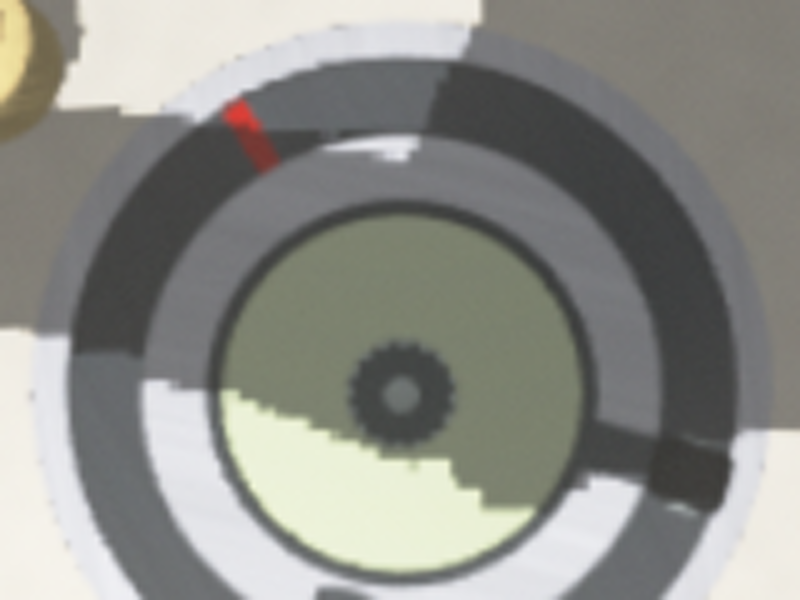

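View pics/w1b.png

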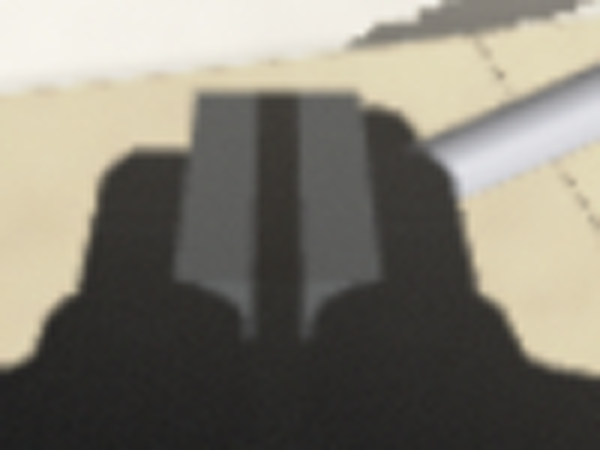

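Run:
```python
from h import *
pos=np.array([0.53436456,-0.00104292,0.21598659]); st=r.state(); q=st['eef_rot']; 
W=lambda x,y:wray((x/5+236,y/5+50),pos,q)
nut=onz(*W(402,394),.0905); film=[onz(*W(*p),.0835) for p in [(210,392),(597,392),(400,200),(400,583)]]
print('nut',nut,'film c',np.mean(film[:2],0),np.mean(film[2:],0))
S8=lambda x,y:ray('scene',(x/8+235,y/8+180)); D8=lambda x,y:ray('side',(x/8+270,y/8+160))
print('nut tri',tri([W(402,394),S8(395,230),D8(487,296)]), tri([W(402,394),S8(395,230)]))
c=film=np.mean([nut[:2]],0)
for n,p,z in [('tab top',(692,468),.0995),('tab base outer..',(690,478),.0835),('red in',(266,163),.067),('red out',(238,103),.067)]:
    v=onz(*W(*p),z)[:2]-c; print(n,v,np.linalg.norm(v),np.degrees(np.arctan2(v[1],v[0])))
v=onz(*wray((305,173),pos,q),.0835)[:2]-c;print('notch',np.linalg.norm(v),np.degrees(np.arctan2(v[1],v[0])))
print('piv',onz(*wray((438,209),pos,q),.106),'arm far',onz(*wray((349,246),pos,q),.1))
```

```text
nut [0.53571618 0.05379609 0.0905    ] film c [0.53603615 0.05431928 0.0835    ] [0.53533755 0.05391031 0.0835    ]
nut tri (array([0.53459355, 0.05374598, 0.08952114]), [np.float64(0.0011238495910512055), np.float64(0.0008117702970942157), np.float64(0.0018990569307750233)]) (array([0.53560367, 0.05383159, 0.08951753]), [np.float64(0.00013249987623275875), np.float64(0.00013249987623274425)])
tab top [ 0.05453621 -0.01350364] 0.0561831506289324 -13.90721951406776
tab base outer.. [ 0.05719726 -0.01681374] 0.059617346669694704 -16.381259859769546
red in [-0.0273114   0.04796982] 0.05519978725991324 119.6548283431307
red out [-0.03294851  0.06091414] 0.06925414258190608 118.40899129583481
notch 0.04578171701682491 -104.99022006844213
piv [ 0.65731921 -0.02310274  0.106     ] arm far [ 0.56771581 -0.06288994  0.1       ]
```

```bash
python3 -c "
from h import *
plan([.590,.072,.13],18)"
```

```text
n 14 turn each [ 0.  -7.8 -0. ] world shift mm [ 55.9  72.3 -86.2]
[-5.0, 6.0, 4.0]
[-5.0, 6.0, 5.0]
[-4.0, 6.0, 5.0]
[-3.0, 6.0, 6.0]
[-2.0, 6.0, 6.0]
[-2.0, 6.0, 6.0]
[-1.0, 6.0, 6.0]
[0.0, 6.0, 7.0]
[1.0, 6.0, 6.0]
[2.0, 6.0, 6.0]
[3.0, 6.0, 6.0]
[4.0, 6.0, 6.0]
[4.0, 6.0, 5.0]
[5.0, 6.0, 4.0]
```

Request:
drive_tool(steps=[{"translation": [-5,6,4],"turn": [0,-7.8,0],"grip": 0},{"translation": [-5,6,5],"turn": [0,-7.8,0],"grip": 0},{"translation": [-4,6,5],"turn": [0,-7.8,0],"grip": 0},{"translation": [-3,6,6],"turn": [0,-7.8,0],"grip": 0},{"translation": [-2,6,6],"turn": [0,-7.8,0],"grip": 0},{"translation": [-2,6,6],"turn": [0,-7.8,0],"grip": 0},{"translation": [-1,6,6],"turn": [0,-7.8,0],"grip": 0},{"translation": [0,6,7],"turn": [0,-7.8,0],"grip": 0},{"translation": [1,6,6],"turn": [0,-7.8,0],"grip": 0},{"translation": [2,6,6],"turn": [0,-7.8,0],"grip": 0},{"translation": [3,6,6],"turn": [0,-7.8,0],"grip": 0},{"translation": [4,6,6],"turn": [0,-7.8,0],"grip": 0}])

```text
time_s: 3.0
tool_pos: [0.582, 0.0633, 0.1445]
eef_rot: [-0.707, -0.022, 0.021, 0.707]
ft_force: [-0.7, -0.2, -0.2]
gripper_width: -0.0001
```

Request:
drive_tool(steps=[{"translation": [4,6,5],"turn": [0,-7.8,0],"grip": 0},{"translation": [5,6,4],"turn": [0,-7.8,0],"grip": 0},{"translation": [0,0,0],"turn": [0,0,0],"grip": 0},{"translation": [0,0,0],"turn": [0,0,0],"grip": 0}])

```text
time_s: 3.4
tool_pos: [0.5899, 0.0727, 0.1327]
eef_rot: [0.698, 0.114, -0.114, -0.698]
ft_force: [0.1, -0.5, -0.5]
gripper_width: 0.0003
```

Run:
```python
from h import *
s=r.state(); print(s['time_s'],s['tool_pos'],yaw(),s['ft_force'],s['joint_positions'])
plan([.590,.072,.09],18,n=4)
cv2.imwrite('pics/w2.png',grab_frame('wrist')[:,:,::-1])
```

```text
3.4 [0.58987934 0.07265001 0.13273382] 18.480684804043484 [ 0.09635378 -0.52728795 -0.50689965] [-6.99567718e-03  2.22655128e-01  1.49405358e+00 -7.24892369e-05
  1.42498283e+00 -1.90033027e+00]
n 4 turn each [ 0.   0.1 -0. ] world shift mm [  0.1  -0.7 -42.7]
[-0.0, 11.0, -0.0]
[-0.0, 11.0, -0.0]
[-0.0, 11.0, -0.0]
[-0.0, 11.0, -0.0]
```

View pics/w2.png

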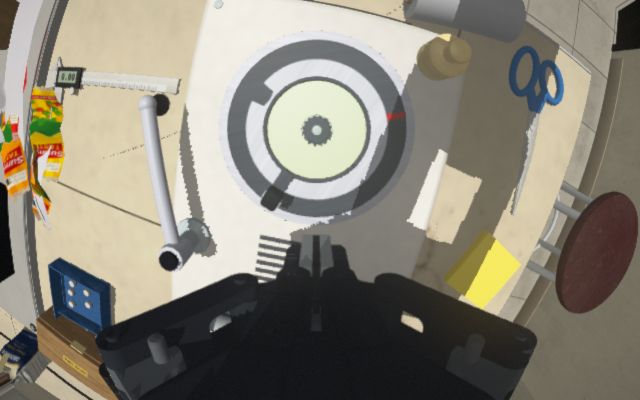

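Request:
drive_tool(steps=[{"translation": [0,11,-1],"turn": [0,0.5,0],"grip": 0},{"translation": [0,11,0],"turn": [0,0,0],"grip": 0},{"translation": [0,11,0],"turn": [0,0,0],"grip": 0},{"translation": [0,11,0],"turn": [0,0,0],"grip": 0},{"translation": [0,0,0],"turn": [0,0,0],"grip": 0},{"translation": [0,0,0],"turn": [0,0,0],"grip": 0}])

```text
time_s: 4.05
tool_pos: [0.5905, 0.0708, 0.0883]
eef_rot: [-0.698, -0.111, 0.112, 0.698]
ft_force: [0.6, 0.3, 0.1]
gripper_width: -0.0001
```

Request:
drive_tool(steps=[{"translation": [0,0,-4],"turn": [0,4,0],"grip": 0},{"translation": [0,0,-4],"turn": [0,4,0],"grip": 0},{"translation": [0,0,-4],"turn": [0,4,0],"grip": 0},{"translation": [-0.2,0,-4],"turn": [0,4,0],"grip": 0},{"translation": [-0.2,0,-4],"turn": [0,4,0],"grip": 0},{"translation": [-0.2,0,-4],"turn": [0,4,0],"grip": 0},{"translation": [-0.2,0,-4],"turn": [0,4,0],"grip": 0}])

```text
time_s: 4.75
tool_pos: [0.5931, 0.0432, 0.0891]
eef_rot: [0.704, -0.062, 0.062, -0.704]
ft_force: [0.2, 0.0, 0.4]
gripper_width: -0.0001
```

Run:
```python
from h import *
s=r.state(); print(s['time_s'],s['tool_pos'],yaw(),s['ft_force'])
v=s['tool_pos'][:2]-np.array([.5355,.054]);print(np.linalg.norm(v),np.degrees(np.arctan2(v[1],v[0])))
cv2.imwrite('pics/w3.png',grab_frame('wrist')[:,:,::-1]); crop('pics/w3a.png','pics/w3.png',216,20,200,260,2.3)
```

```text
4.75 [0.59313824 0.04315324 0.08914718] -10.040767902865275 [0.15954953 0.02576643 0.36274169]
0.058649965452901284 -10.657670763634814
```

View pics/w3a.png

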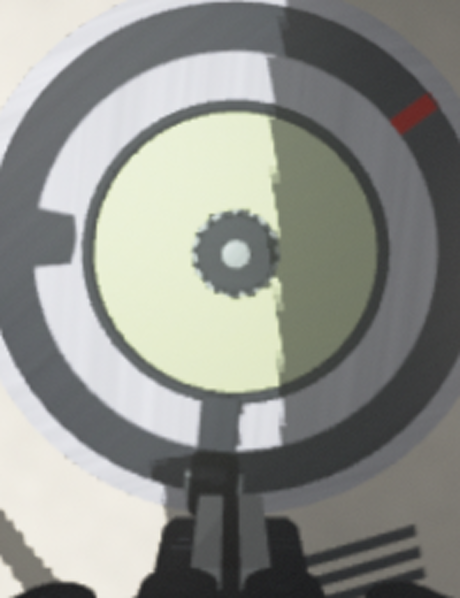

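```bash
cat >> h.py <<'E'
C=np.array([.5355,.0540])
def ang(px,z,pos,q,c=C):
    v=onz(*wray(px,pos,q),z)[:2]-c; return np.linalg.norm(v).round(4),np.degrees(np.arctan2(v[1],v[0])).round(1)
E
python3 - <<'E'
from h import *
s=r.state();pos,q=s['tool_pos'],s['eef_rot']
W=lambda x,y:(x/2.3+216,y/2.3+20)
print('nut',onz(*wray(W(235,252),pos,q),.0895))
c=onz(*wray(W(235,252),pos,q),.0895)[:2]
for n,p,z in [('notch',W(58,237),.0825),('strap',W(220,425),.0825),('tabtop',W(213,465),.0985),('red',W(414,114),.067)]: print(n,ang(p,z,pos,q,c))
crop('pics/w3b.png','pics/w3.png',270,180,100,75,8)
E
```

```text
nut [0.53515661 0.05379543 0.0895    ]
notch (np.float64(0.0451), np.float64(-105.9))
strap (np.float64(0.0453), np.float64(-15.2))
tabtop (np.float64(0.051), np.float64(-16.3))
red (np.float64(0.0629), np.float64(118.0))
```

View pics/w3b.png

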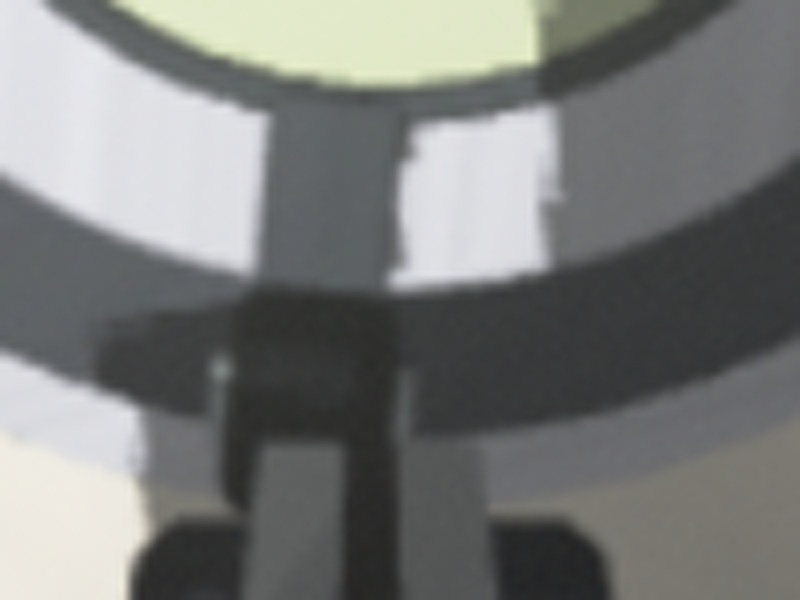

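Run:
```python
from h import *
for n in ('scene','side'): cv2.imwrite(f'pics/{n}3.png',grab_frame(n)[:,:,::-1])
print(proj('scene',r.state()['tool_pos']),proj('side',r.state()['tool_pos']))
crop('pics/s3z.png','pics/scene3.png',230,140,120,90,6)
crop('pics/d3z.png','pics/side3.png',260,130,120,90,6)
```

```text
[312.00897289 198.6636929 ] [304.98103903 194.69317946]
```

View pics/s3z.png

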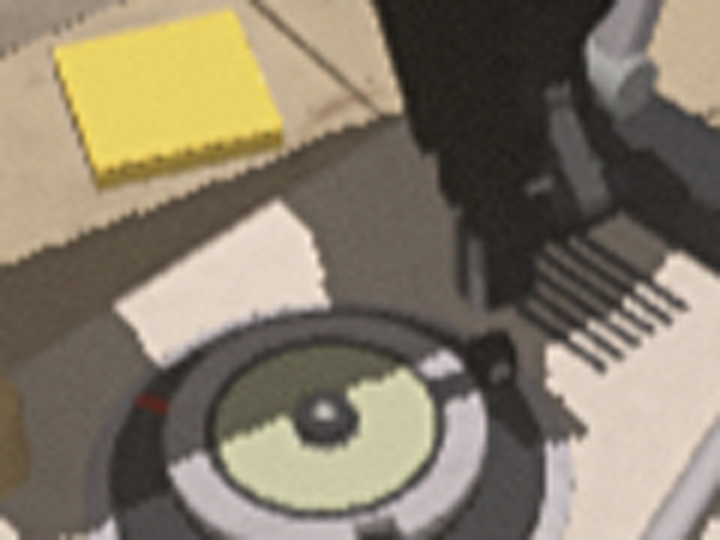

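View pics/d3z.png

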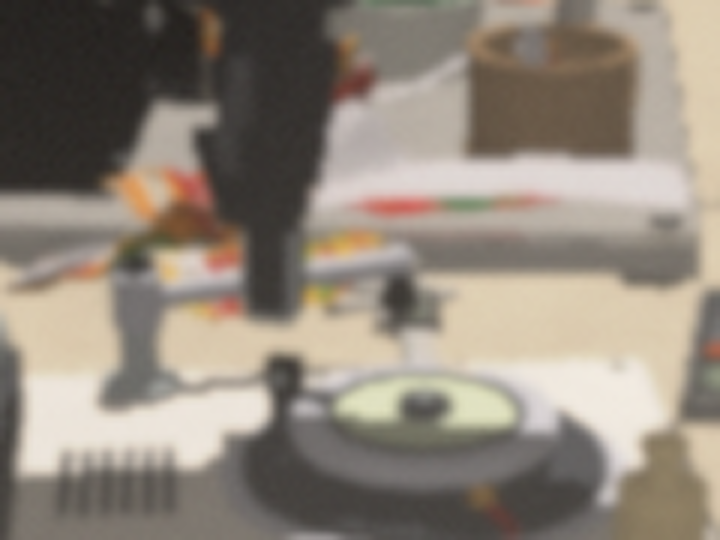

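Run:
```python
from h import *
print(r.hold_point_z)
s=r.state();print(s['tool_pos'],s['gripper_width'])
print(tri([ray('scene',(490/6+230,308/6+140)),ray('side',(273/6+260,318/6+130))]))
a=ray('scene',(500/6+230,345/6+140));print('tabtop',tri([a,ray('side',(284/6+260,365/6+130))]))
```

```text
0.0187
[0.59303981 0.04322277 0.08899986] 4.523918674302671e-05
(array([0.5904645 , 0.03905471, 0.11572822]), [np.float64(0.001506716206853948), np.float64(0.0015067162068538819)])
tabtop (array([0.58978134, 0.03741968, 0.09735456]), [np.float64(0.0020398440864375527), np.float64(0.0020398440864374057)])
```

Request:
drive_tool(steps=[{"translation": [0,0,5],"turn": [0,-5,0],"grip": 0},{"translation": [0,0,5],"turn": [0,-5,0],"grip": 0},{"translation": [-0.5,0,5],"turn": [0,-5,0],"grip": 0},{"translation": [-0.5,0,5],"turn": [0,-5,0],"grip": 0},{"translation": [-0.5,0,5],"turn": [0,-5,0],"grip": 0},{"translation": [0,7,0],"turn": [0,0,0],"grip": 0},{"translation": [0,6,0],"turn": [0,0,0],"grip": 0},{"translation": [0,6,0],"turn": [0,0,0],"grip": 0},{"translation": [0,0,0],"turn": [0,0,0],"grip": 0},{"translation": [0,0,0],"turn": [0,0,0],"grip": 0}])

```text
time_s: 5.9
tool_pos: [0.5912, 0.0678, 0.0693]
eef_rot: [0.701, 0.093, -0.093, -0.701]
ft_force: [0.3, 0.1, 0.5]
gripper_width: 0.0002
```

Run:
```python
from h import *
s=r.state(); print(s['time_s'],s['tool_pos'],yaw(),s['ft_force'])
v=s['tool_pos'][:2]-C;print(np.linalg.norm(v),np.degrees(np.arctan2(v[1],v[0])))
for n in ('scene','side'): cv2.imwrite(f'pics/{n}4.png',grab_frame(n)[:,:,::-1])
print(proj('scene',r.state()['tool_pos']),proj('side',r.state()['tool_pos']))
crop('pics/s4z.png','pics/scene4.png',230,140,120,90,6)
crop('pics/d4z.png','pics/side4.png',260,130,120,90,6)
```

```text
5.9 [0.59119961 0.06783813 0.06927943] 15.083052377782163 [0.28079271 0.05692786 0.47070428]
0.05739286253200914 13.95220449276202
[303.808061   198.49588214] [304.8346854  206.73860061]
```

View pics/s4z.png

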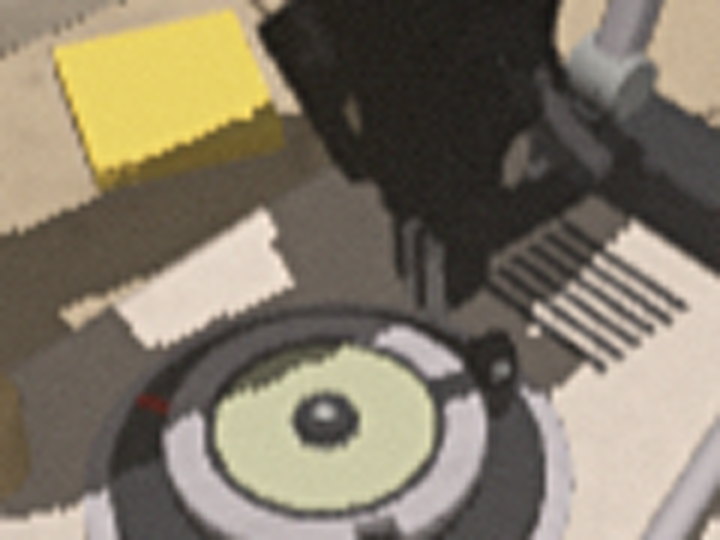

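View pics/d4z.png

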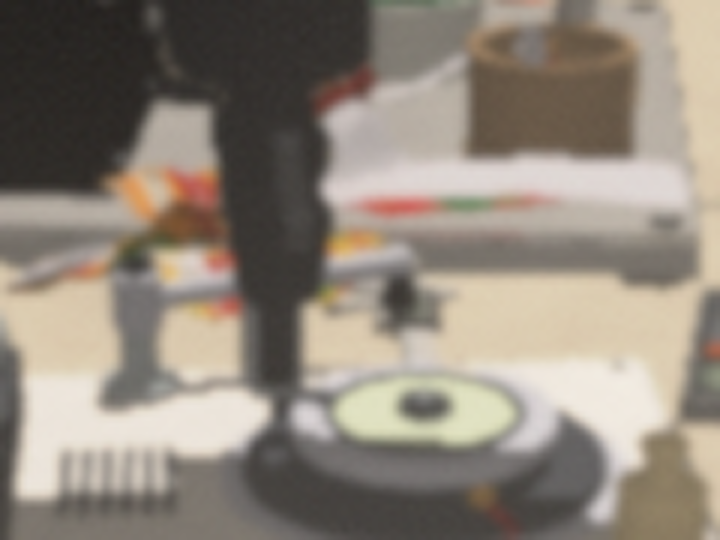

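Run:
```python
from h import *
print(tri([ray('scene',(430/6+230,310/6+140)),ray('side',(272/6+260,390/6+130))]))
print(tri([ray('scene',(310/6+230+15,200)),ray('side',(272/6+260,390/6+130))])[0])
for z in (.085,.09,.095,.1): print(z,onz(*ray('side',(272/6+260,390/6+130)),z),onz(*ray('scene',(430/6+230,310/6+140)),z))
```

```text
(array([0.58751579, 0.06532015, 0.09640704]), [np.float64(0.0028697683470731076), np.float64(0.0028697683470732455)])
[0.58003392 0.06013557 0.0902377 ]
0.085 [0.59297311 0.03568281 0.085     ] [0.59068271 0.07362049 0.085     ]
0.09 [0.59183336 0.04729497 0.09      ] [0.58786014 0.06967776 0.09      ]
0.095 [0.59069362 0.05890714 0.095     ] [0.58503757 0.06573503 0.095     ]
0.1 [0.58955388 0.07051931 0.1       ] [0.582215  0.0617923 0.1      ]
```

Request:
drive_tool(steps=[{"translation": [0,4,0],"turn": [0,0,0],"grip": 0},{"translation": [0,3,0],"turn": [0,0,0],"grip": 0},{"translation": [0,0,0],"turn": [0,0,0],"grip": 0},{"translation": [-0.1,0,-4],"turn": [0,4,0],"grip": 0},{"translation": [-0.1,0,-4],"turn": [0,4,0],"grip": 0},{"translation": [-0.1,0,-4],"turn": [0,4,0],"grip": 0},{"translation": [-0.1,0,-4],"turn": [0,4,0],"grip": 0},{"translation": [-0.1,0,-4],"turn": [0,4,0],"grip": 0}])

```text
time_s: 6.8
tool_pos: [0.5932, 0.0481, 0.0625]
eef_rot: [-0.706, 0.031, -0.031, 0.706]
ft_force: [-0.8, 1.2, -0.2]
gripper_width: -0.0
```

Run:
```python
from h import *
s=r.state(); print(s['time_s'],s['tool_pos'],yaw(),s['ft_force'])
v=s['tool_pos'][:2]-C;print(np.linalg.norm(v),np.degrees(np.arctan2(v[1],v[0])))
cv2.imwrite('pics/w5.png',grab_frame('wrist')[:,:,::-1]); crop('pics/w5a.png','pics/w5.png',216,0,200,260,2.3)
```

```text
6.8 [0.59319888 0.04813782 0.06248178] -5.037913097775154 [-0.84609961  1.16655542 -0.22143037]
0.057995910991390565 -5.80131706790914
```

View pics/w5a.png

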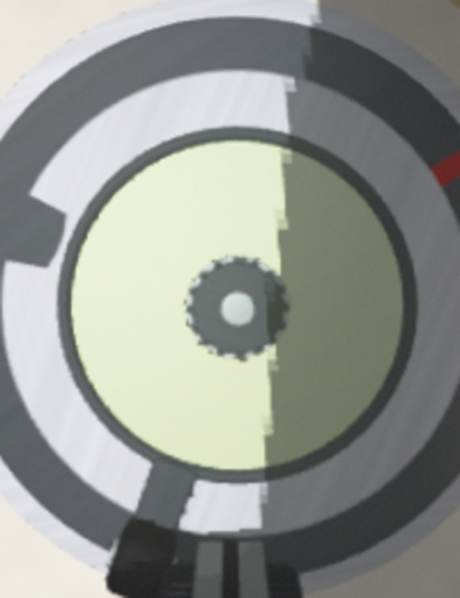

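Run:
```python
from h import *
s=r.state();pos,q=s['tool_pos'],s['eef_rot']
W=lambda x,y:(x/2.3+216,y/2.3)
c=onz(*wray(W(237,308),pos,q),.0895)[:2];print(c)
for n,p,z in [('notch',W(40,233),.0825),('strap',W(167,505),.0825),('red',W(452,168),.067)]: print(n,ang(p,z,pos,q,c))
```

```text
[0.53556359 0.05374894]
notch (np.float64(0.0457), np.float64(-117.0))
strap (np.float64(0.0472), np.float64(-24.8))
red (np.float64(0.0622), np.float64(118.3))
```

Request:
drive_tool(steps=[{"translation": [-0.2,0,-4],"turn": [0,4,0],"grip": 0},{"translation": [-0.2,0,-4],"turn": [0,4,0],"grip": 0},{"translation": [-0.2,0,-4],"turn": [0,4,0],"grip": 0},{"translation": [-0.2,0,-4],"turn": [0,4,0],"grip": 0},{"translation": [-0.2,0,-4],"turn": [0,4,0],"grip": 0},{"translation": [-0.2,0,-4],"turn": [0,4,0],"grip": 0},{"translation": [-0.1,0,-4],"turn": [0,4,0],"grip": 0},{"translation": [-0.1,0,-4],"turn": [0,4,0],"grip": 0},{"translation": [-0.1,0,-4],"turn": [0,4,0],"grip": 0},{"translation": [-0.1,0,-4],"turn": [0,4,0],"grip": 0},{"translation": [-0.1,0,-4],"turn": [0,4,0],"grip": 0},{"translation": [-0.1,0,-4],"turn": [0,4,0],"grip": 0}])

```text
time_s: 8.05
tool_pos: [0.5705, 0.0073, 0.0626]
eef_rot: [-0.633, 0.315, -0.315, 0.633]
ft_force: [-0.2, 0.9, -0.5]
gripper_width: -0.0
```

Run:
```python
from h import *
s=r.state(); print(s['time_s'],s['tool_pos'],yaw(),s['ft_force'])
v=s['tool_pos'][:2]-C;print(np.linalg.norm(v),np.degrees(np.arctan2(v[1],v[0])))
cv2.imwrite('pics/w6.png',grab_frame('wrist')[:,:,::-1])
```

```text
8.05 [0.57053658 0.00731811 0.06258071] -52.949389245050135 [-0.16583832  0.85303955 -0.47463337]
0.05836746327656604 -53.11034625945815
```

View pics/w6.png

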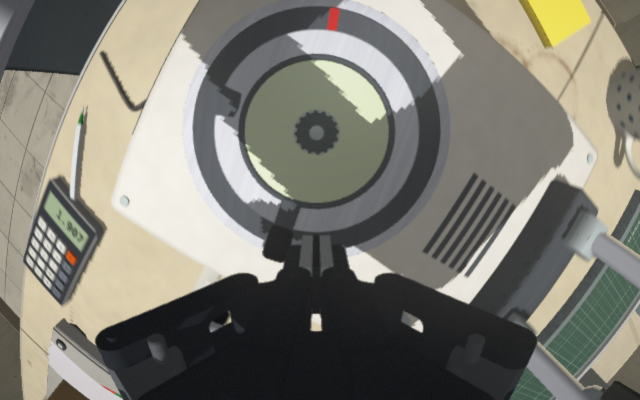

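Request:
drive_tool(steps=[{"translation": [-0.2,0,-4],"turn": [0,4,0],"grip": 0},{"translation": [-0.2,0,-4],"turn": [0,4,0],"grip": 0},{"translation": [-0.2,0,-4],"turn": [0,4,0],"grip": 0},{"translation": [-0.2,0,-4],"turn": [0,4,0],"grip": 0},{"translation": [-0.2,0,-4],"turn": [0,4,0],"grip": 0},{"translation": [-0.2,0,-4],"turn": [0,4,0],"grip": 0},{"translation": [-0.2,0,-4],"turn": [0,4,0],"grip": 0},{"translation": [-0.2,0,-4],"turn": [0,4,0],"grip": 0},{"translation": [-0.2,0,-4],"turn": [0,4,0],"grip": 0},{"translation": [-0.1,0,-4],"turn": [0,4,0],"grip": 0},{"translation": [-0.1,0,-4],"turn": [0,4,0],"grip": 0},{"translation": [-0.1,0,-4],"turn": [0,4,0],"grip": 0}])

```text
time_s: 9.3
tool_pos: [0.5249, -0.003, 0.0626]
eef_rot: [0.45, -0.545, 0.545, -0.45]
ft_force: [-0.1, -1.1, -0.5]
gripper_width: 0.0001
```

Request:
drive_tool(steps=[{"translation": [-0.1,0,-4],"turn": [0,4,0],"grip": 0},{"translation": [-0.1,0,-4],"turn": [0,4,0],"grip": 0},{"translation": [-0.1,0,-4],"turn": [0,4,0],"grip": 0},{"translation": [-0.1,0,-4],"turn": [0,4,0],"grip": 0},{"translation": [-0.1,0,-4],"turn": [0,4,0],"grip": 0},{"translation": [0,0,0],"turn": [0,0,0],"grip": 0}])

```text
time_s: 9.9
tool_pos: [0.5061, 0.0042, 0.0626]
eef_rot: [0.349, -0.615, 0.615, -0.349]
ft_force: [-0.2, -1.0, -0.4]
gripper_width: 0.0
```

Run:
```python
from h import *
s=r.state(); print(s['time_s'],s['tool_pos'],yaw(),s['ft_force'])
v=s['tool_pos'][:2]-C;print(np.linalg.norm(v),np.degrees(np.arctan2(v[1],v[0])))
cv2.imwrite('pics/w7.png',grab_frame('wrist')[:,:,::-1]); crop('pics/w7a.png','pics/w7.png',186,0,260,260,2.3)
```

```text
9.9 [0.50610899 0.00416286 0.06264288] -120.81210972274063 [-0.2061002  -0.95778826 -0.39590171]
0.0578582064872087 -120.52959707300471
```

View pics/w7a.png

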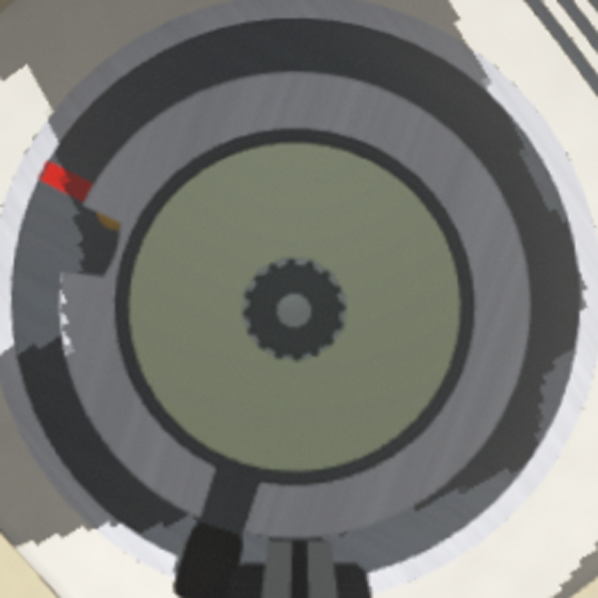

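Run:
```python
from h import *
s=r.state();pos,q=s['tool_pos'],s['eef_rot']
crop('pics/w7b.png','pics/w7.png',200,60,60,60,10)
W=lambda x,y:(x/2.3+186,y/2.3)
c=onz(*wray(W(295,309),pos,q),.0895)[:2];print(c)
for n,p,z in [('n in lo',W(106,274),.0825),('n in up',W(119,230),.0825),('n out up',W(85,203),.0825),('strap',W(229,503),.0825),('red in',W(82,188),.067),('red out',W(49,173),.067),('brass',W(108,220),.075)]: print(n,ang(p,z,pos,q,c))
```

```text
[0.53560506 0.05363523]
n in lo (np.float64(0.0419), np.float64(138.1))
n in up (np.float64(0.0419), np.float64(124.4))
n out up (np.float64(0.0517), np.float64(121.4))
strap (np.float64(0.0463), np.float64(-139.7))
red in (np.float64(0.0591), np.float64(119.2))
red out (np.float64(0.0687), np.float64(119.6))
brass (np.float64(0.0472), np.float64(123.4))
```

View pics/w7b.png

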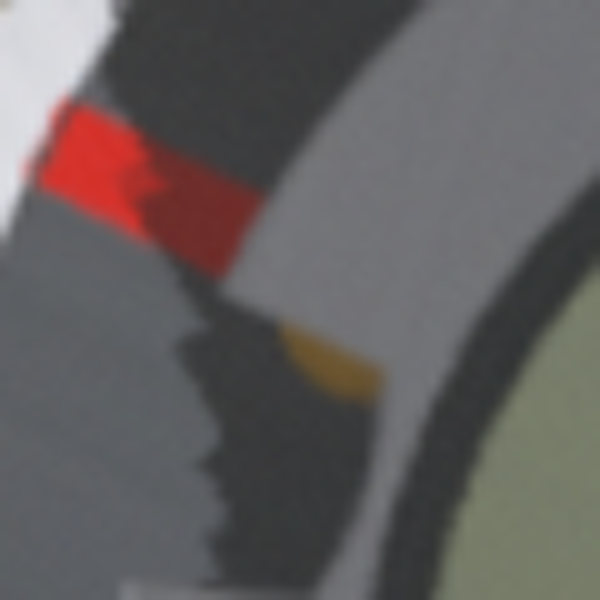

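Request:
drive_tool(steps=[{"translation": [-0.1,0,-3.8],"turn": [0,3.8,0],"grip": 0},{"translation": [-0.1,0,-3.8],"turn": [0,3.8,0],"grip": 0},{"translation": [-0.1,0,-3.8],"turn": [0,3.8,0],"grip": 0},{"translation": [0,0,0],"turn": [0,0,0],"grip": 0},{"translation": [0,0,0],"turn": [0,0,0],"grip": 0}])

```text
time_s: 10.45
tool_pos: [0.4973, 0.0107, 0.0626]
eef_rot: [0.287, -0.646, 0.646, -0.287]
ft_force: [0.5, 0.9, -0.3]
gripper_width: 0.0001
```

Run:
```python
from h import *
s=r.state(); print(s['time_s'],s['tool_pos'],yaw(),s['ft_force'])
cv2.imwrite('pics/w8.png',grab_frame('wrist')[:,:,::-1]); crop('pics/w8a.png','pics/w8.png',186,0,260,260,2.3); crop('pics/w8b.png','pics/w8.png',190,60,80,80,8)
```

```text
10.45 [0.49728704 0.01066317 0.06255114] -132.04251454386875 [ 0.48153548  0.92243524 -0.28473227]
```

View pics/w8a.png

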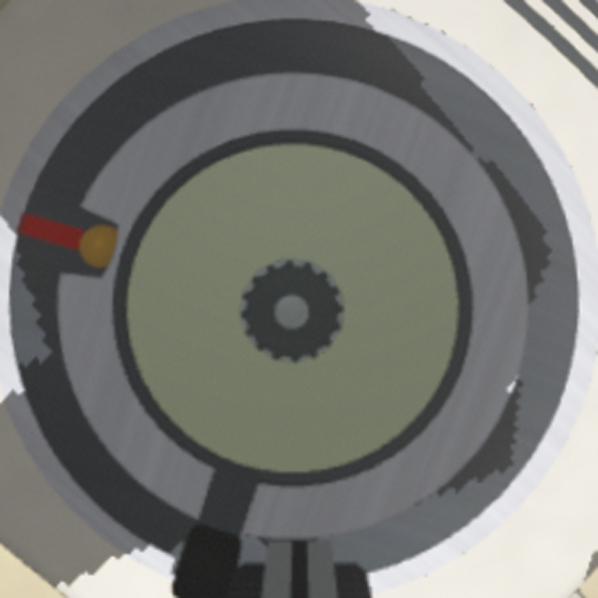

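View pics/w8b.png

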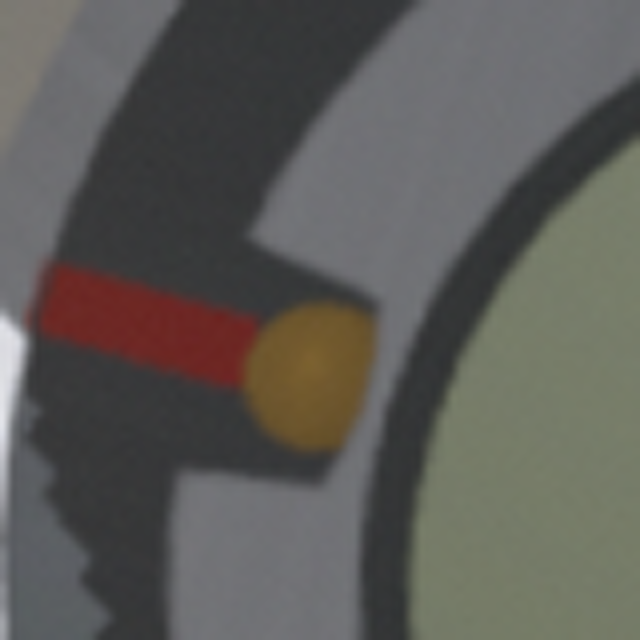

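Run:
```python
from h import *
s=r.state();pos,q=s['tool_pos'],s['eef_rot']
W=lambda x,y:(x/2.3+186,y/2.3); B=lambda x,y:(x/8+190,y/8+60)
c=onz(*wray(W(292,310),pos,q),.0895)[:2];print(c)
for n,p,z in [('n in lo',B(325,487),.0825),('n in up',B(380,300),.0825),('out up',B(250,240),.0825),('out lo',B(170,470),.0825),('strap',W(229,503),.0825),('red in',B(250,353),.067),('red out',B(42,293),.067),('brass',B(305,375),.072)]: print(n,ang(p,z,pos,q,c))
plan(list(s['tool_pos'][:2])+[.13],-132)
```

```text
[0.53536796 0.05370259]
n in lo (np.float64(0.0419), np.float64(127.6))
n in up (np.float64(0.0421), np.float64(110.8))
out up (np.float64(0.0516), np.float64(110.8))
out lo (np.float64(0.0524), np.float64(127.9))
strap (np.float64(0.0459), np.float64(-150.4))
red in (np.float64(0.0536), np.float64(119.3))
red out (np.float64(0.0702), np.float64(119.2))
brass (np.float64(0.0479), np.float64(119.5))
n 2 turn each [-0. -0.  0.] world shift mm [ 0.   0.  67.5]
[0.0, -34.0, 0.0]
[0.0, -34.0, 0.0]
```

Request:
drive_tool(steps=[{"translation": [0,0,3],"turn": [0,0,0],"grip": 0},{"translation": [0,0,5],"turn": [0,0,0],"grip": 0},{"translation": [0,-20,0],"turn": [0,0,0],"grip": 0},{"translation": [0,-25,0],"turn": [0,0,0],"grip": 0},{"translation": [0,0,0],"turn": [0,0,0],"grip": 0}])

```text
time_s: 11.0
tool_pos: [0.5047, 0.0048, 0.1104]
eef_rot: [0.285, -0.646, 0.647, -0.288]
ft_force: [0.2, -0.8, -0.5]
gripper_width: 0.0001
```

Run:
```python
from h import *
s=r.state(); print(s['time_s'],s['tool_pos'],yaw(),s['ft_force'])
plan([.5354,.0537,.08],-132,n=3)
```

```text
11.0 [0.50471553 0.00480971 0.11042396] -132.2392737651643 [ 0.17445173 -0.76046238 -0.48852669]
n 3 turn each [-0.1 -0.1 -0. ] world shift mm [ 30.7  48.9 -30.4]
[-19.0, 10.0, -3.0]
[-19.0, 10.0, -3.0]
[-19.0, 10.0, -3.0]
```

Request:
drive_tool(steps=[{"translation": [-19,0,-3],"turn": [0,0,0],"grip": 0},{"translation": [-19,0,-3],"turn": [0,0,0],"grip": 0},{"translation": [-19,10,-3],"turn": [0,0,0],"grip": 0},{"translation": [0,15,0],"turn": [0,0,0],"grip": 0},{"translation": [0,15,0],"turn": [0,0,0],"grip": 0},{"translation": [0,0,0],"turn": [0,0,0],"grip": 0},{"translation": [0,0,0],"turn": [0,0,0],"grip": 0}])

```text
time_s: 11.7
tool_pos: [0.5347, 0.0534, 0.0675]
eef_rot: [-0.286, 0.647, -0.647, 0.286]
ft_force: [1.2, -0.4, 1.6]
gripper_width: -0.0001
```

Run:
```python
from h import *
s=r.state(); print(s['time_s'],s['tool_pos'],yaw(),s['ft_force'])
for n in ('scene','side'): cv2.imwrite(f'pics/{n}9.png',grab_frame(n)[:,:,::-1])
a=cv2.imread('pics/scene9.png')[140:230,230:350];b=cv2.imread('pics/side9.png')[130:220,270:390]
cv2.imwrite('pics/z9.png',cv2.resize(np.hstack([a,b]),None,fx=3.3,fy=3.3,interpolation=2))
```

```text
11.7 [0.53470289 0.05336065 0.06745259] -132.2655757923563 [ 1.22565629 -0.42245851  1.60783943]
```

View pics/z9.png

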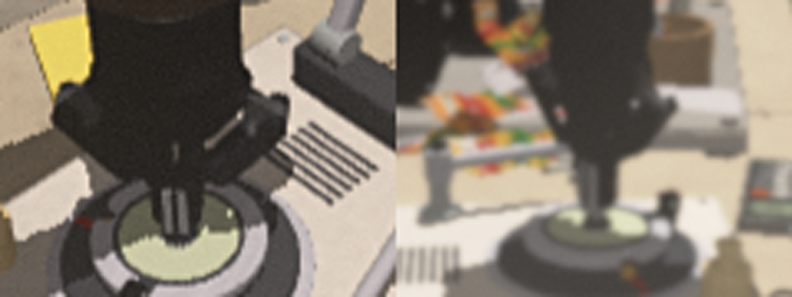

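Request:
drive_tool(steps=[{"translation": [0,2,0],"turn": [0,0,0],"grip": 0},{"translation": [0,2,0],"turn": [0,0,0],"grip": 0},{"translation": [0,2,0],"turn": [0,0,0],"grip": 0},{"translation": [0,0,0],"turn": [0,0,0],"grip": 0}])

```text
time_s: 12.2
tool_pos: [0.5348, 0.0535, 0.0616]
eef_rot: [0.286, -0.647, 0.647, -0.286]
ft_force: [1.1, -0.6, 0.6]
gripper_width: -0.0001
```

Request:
drive_tool(steps=[{"translation": [0,2,0],"turn": [0,0,0],"grip": 0},{"translation": [0,2,0],"turn": [0,0,0],"grip": 0},{"translation": [0,0,0],"turn": [0,0,0],"grip": 0}])

```text
time_s: 12.5
tool_pos: [0.5348, 0.0535, 0.0575]
eef_rot: [0.286, -0.647, 0.647, -0.286]
ft_force: [1.1, -0.6, 1.4]
gripper_width: 0.0002
```

Request:
drive_tool(steps=[{"translation": [0,2,0],"turn": [0,0,0],"grip": 0},{"translation": [0,2,0],"turn": [0,0,0],"grip": 0},{"translation": [0,0,0],"turn": [0,0,0],"grip": 0}])

```text
time_s: 12.8
tool_pos: [0.5349, 0.0535, 0.054]
eef_rot: [0.286, -0.646, 0.647, -0.286]
ft_force: [-1.9, -0.3, 8.2]
gripper_width: -0.0
```

Request:
drive_tool(steps=[{"translation": [0,2,0],"turn": [0,0,0],"grip": 0},{"translation": [0,0,0],"turn": [0,0,0],"grip": 0}])

```text
time_s: 13.0
tool_pos: [0.5351, 0.0535, 0.0535]
eef_rot: [0.286, -0.646, 0.647, -0.287]
ft_force: [-11.0, -1.2, 30.0]
gripper_width: -0.0001
```

Run:
```python
from h import *
for n in ('scene','side'): cv2.imwrite(f'pics/{n}10.png',grab_frame(n)[:,:,::-1])
a=cv2.imread('pics/scene10.png')[140:230,230:350];b=cv2.imread('pics/side10.png')[130:220,270:390]
cv2.imwrite('pics/z10.png',cv2.resize(np.hstack([a,b]),None,fx=3.3,fy=3.3,interpolation=2))
```

```text
(no output)
```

View pics/z10.png

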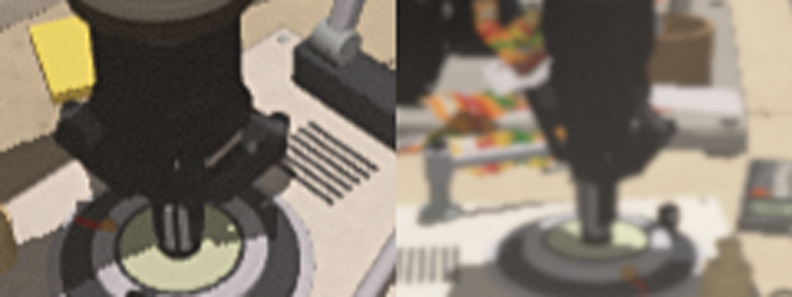

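Run:
```python
from h import *
crop('pics/d10b.png','pics/side10.png',290,170,80,60,9)
crop('pics/d0b.png','pics/side0.png',290,170,80,60,9)
cv2.imwrite('pics/w10.png',grab_frame('wrist')[:,:,::-1])
```

```text
(no output)
```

View pics/d10b.png

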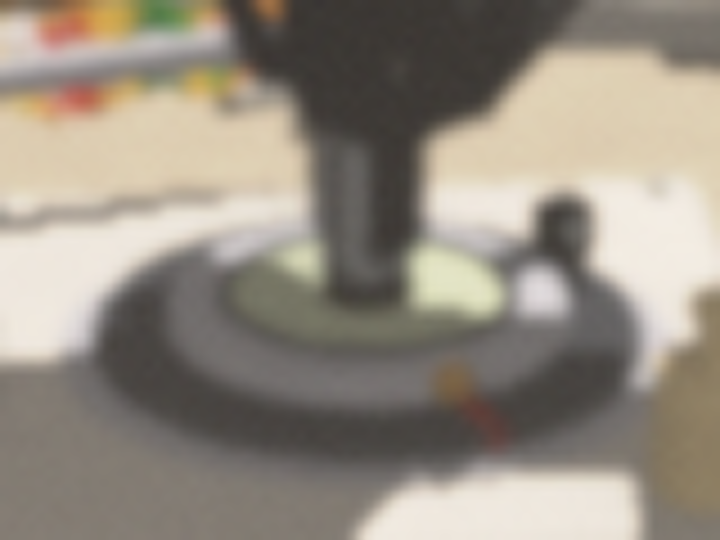

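View pics/d0b.png

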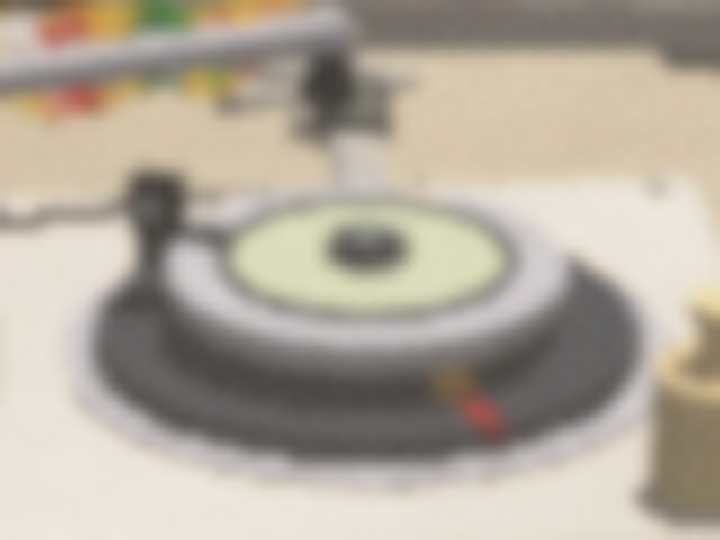

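View pics/w10.png

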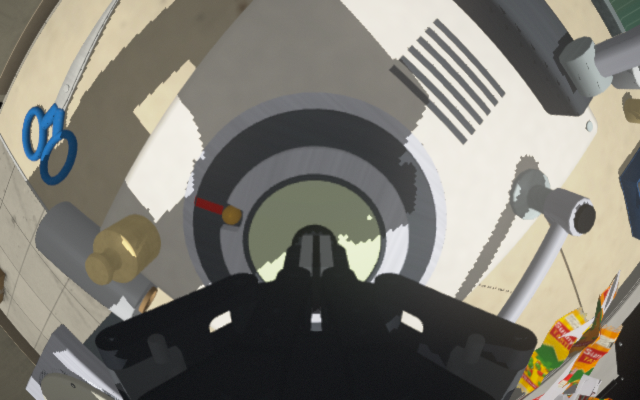

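Request:
drive_tool(steps=[{"translation": [0,-5,0],"turn": [0,0,0],"grip": 0},{"translation": [0,-15,0],"turn": [0,0,0],"grip": 0},{"translation": [0,-30,0],"turn": [0,0,0],"grip": 0},{"translation": [0,-30,0],"turn": [0,0,0],"grip": 0},{"translation": [0,0,0],"turn": [0,0,0],"grip": 0},{"translation": [0,0,0],"turn": [0,0,0],"grip": 0}])

```text
time_s: 13.75
tool_pos: [0.5347, 0.0536, 0.1315]
eef_rot: [0.286, -0.647, 0.647, -0.286]
ft_force: [-0.3, -0.8, -1.3]
gripper_width: 0.0
```

Run:
```python
from h import *
s=r.state(); print(s['time_s'],s['tool_pos'],yaw(),s['ft_force'])
for n in ('scene','side','wrist'): cv2.imwrite(f'pics/{n}11.png',grab_frame(n)[:,:,::-1])
crop('pics/d11b.png','pics/side11.png',290,170,80,60,9)
crop('pics/s11b.png','pics/scene11.png',235,180,100,75,8)
```

```text
13.75 [0.53474549 0.05357715 0.1315168 ] -132.26973411931243 [-0.28755453 -0.77612129 -1.25253448]
```

View pics/d11b.png

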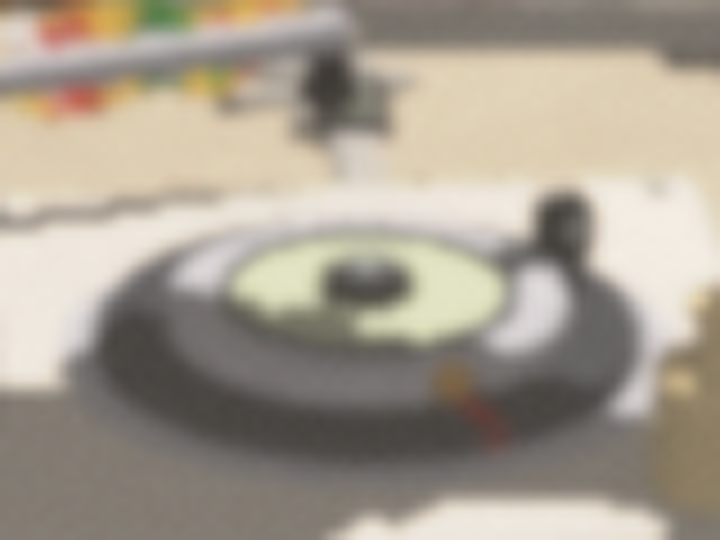

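View pics/s11b.png

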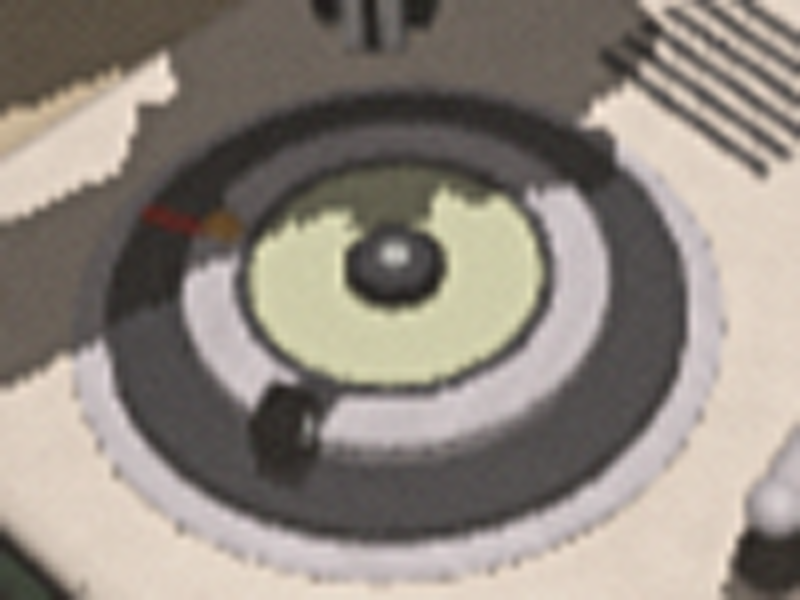

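View pics/wrist11.png

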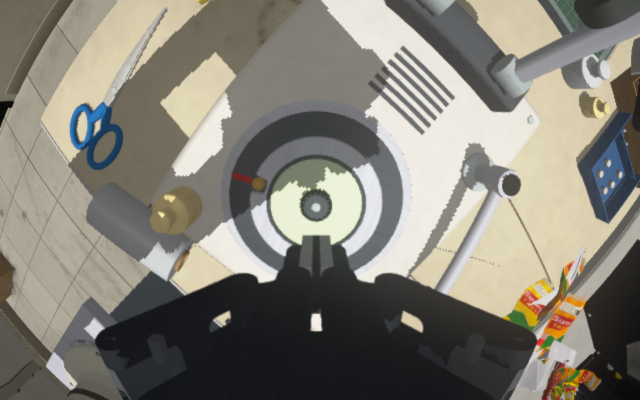

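Run:
```python
from h import *
S8=lambda x,y:ray('scene',(x/8+235,y/8+180)); D9=lambda x,y:ray('side',(x/9+290,y/9+170))
# film/dark-ring extents -> centre, face level
for n,a,b in [('before',((235,545),(130,370)),((222,515),(192,318))),('after',((237,550),(150,392)),((222,510),(228,350)))]:
    sc=((a[0][0]+a[0][1])/2,(a[1][0]+a[1][1])/2); dc=((b[0][0]+b[0][1])/2,(b[1][0]+b[1][1])/2)
    print(n,tri([S8(*sc),D9(*dc)]))
print('nut before',tri([S8(395,230),D9(368,245)]),'after',tri([S8(394,252),D9(368,268)]))
for z in (.0825,.0735): print(z,'face ctr expected',(proj('scene',[.5354,.0537,z])-[235,180])*8,(proj('side',[.5354,.0537,z])-[290,170])*9)
```

```text
before (array([0.53271602, 0.05253543, 0.08540536]), [np.float64(0.00014351047002969736), np.float64(0.0001435104700297557)])
after (array([0.5335006 , 0.053325  , 0.07638034]), [np.float64(0.00040809324181000024), np.float64(0.000408093241810149)])
nut before (array([0.53401697, 0.05386325, 0.0892792 ]), [np.float64(0.0014459180630241675), np.float64(0.0014459180630241356)]) after (array([0.53354795, 0.05348279, 0.08254107]), [np.float64(0.0009711711756866564), np.float64(0.0009711711756865493)])
0.0825 face ctr expected [396.54461221 250.39887427] [357.1567204  266.84625182]
0.0735 face ctr expected [398.27772202 275.3476267 ] [356.93914871 299.11564408]
```

Run:
```python
from h import *
plan([.5955,-.0985,.1315],-128,n=5)
```

```text
n 5 turn each [ 0.  -0.9  0. ] world shift mm [  61.4 -152.1    1.2]
[14.0, -0.0, 30.0]
[15.0, -0.0, 29.0]
[15.0, -0.0, 29.0]
[16.0, -0.0, 29.0]
[16.0, -0.0, 29.0]
```

Request:
drive_tool(steps=[{"translation": [14,0,30],"turn": [0,-0.9,0],"grip": 0},{"translation": [15,0,29],"turn": [0,-0.9,0],"grip": 0},{"translation": [15,0,29],"turn": [0,-0.9,0],"grip": 0},{"translation": [16,0,29],"turn": [0,-0.9,0],"grip": 0},{"translation": [16,0,29],"turn": [0,-0.9,0],"grip": 0},{"translation": [0,0,0],"turn": [0,0,0],"grip": 0},{"translation": [0,0,0],"turn": [0,0,0],"grip": 0}])

```text
time_s: 14.6
tool_pos: [0.596, -0.0994, 0.1302]
eef_rot: [-0.311, 0.636, -0.635, 0.31]
ft_force: [0.8, 1.1, -0.1]
gripper_width: -0.0001
```

Run:
```python
from h import *
s=r.state(); print(s['time_s'],s['tool_pos'],yaw(),s['ft_force'])
plan([.5955,-.0985,.068],-128,n=4)
cv2.imwrite('pics/w12.png',grab_frame('wrist')[:,:,::-1])
print(onz(*wray((316,150),s['tool_pos'],s['eef_rot']),.1))
```

```text
14.6 [ 0.59601122 -0.09942658  0.13023383] -127.84910291839535 [ 0.75864954  1.09648669 -0.12733041]
n 4 turn each [0. 0. 0.] world shift mm [ -0.5   0.9 -62.2]
[-0.0, 16.0, -0.0]
[-0.0, 16.0, -0.0]
[-0.0, 16.0, -0.0]
[-0.0, 16.0, -0.0]
[ 0.62386513 -0.06486549  0.1       ]
```

View pics/w12.png

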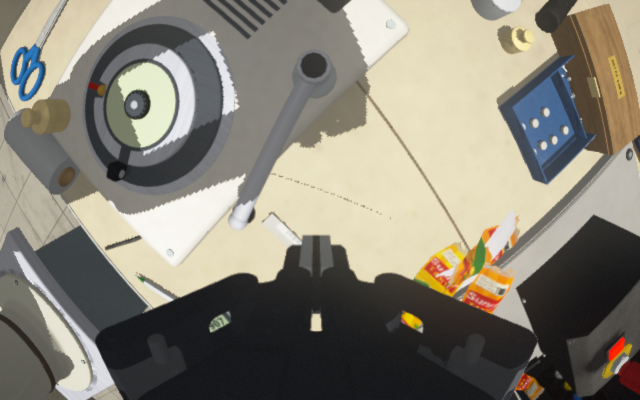

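Request:
drive_tool(steps=[{"translation": [0,15,0],"turn": [0,0,0],"grip": 0},{"translation": [0,15,0],"turn": [0,0,0],"grip": 0},{"translation": [0,15,0],"turn": [0,0,0],"grip": 0},{"translation": [0,15,0],"turn": [0,0,0],"grip": 0},{"translation": [0,0,0],"turn": [0,0,0],"grip": 0},{"translation": [0,0,0],"turn": [0,0,0],"grip": 0}])

```text
time_s: 15.25
tool_pos: [0.5963, -0.099, 0.0712]
eef_rot: [-0.311, 0.635, -0.635, 0.311]
ft_force: [-0.2, 0.1, 0.5]
gripper_width: 0.0002
```

Run:
```python
from h import *
s=r.state(); print(s['time_s'],s['tool_pos'],yaw(),s['ft_force'])
P=np.array([.654,-.0235]);v=s['tool_pos'][:2]-P;print(np.linalg.norm(v),np.degrees(np.arctan2(v[1],v[0])))
cv2.imwrite('pics/w13.png',grab_frame('wrist')[:,:,::-1])
cv2.imwrite('pics/scene13.png',grab_frame('scene')[:,:,::-1]); crop('pics/s13.png','pics/scene13.png',270,130,130,110,6)
print(onz(*wray((322,65),s['tool_pos'],s['eef_rot']),.106))
```

```text
15.25 [ 0.59631283 -0.09897389  0.07123806] -127.76882642304658 [-0.17832065  0.13866304  0.48944153]
0.09499535863964167 -127.39186670636121
[ 0.65369683 -0.03057535  0.106     ]
```

View pics/w13.png

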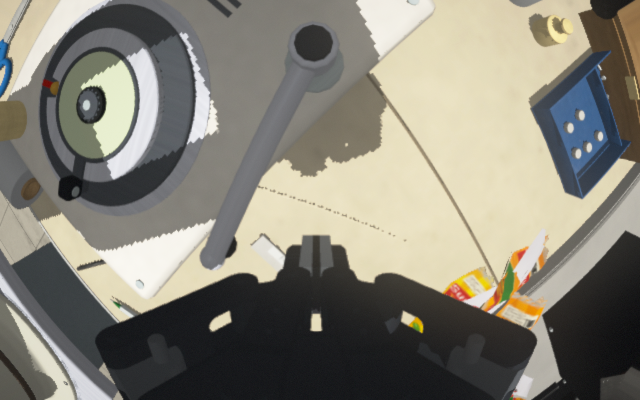

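View pics/s13.png

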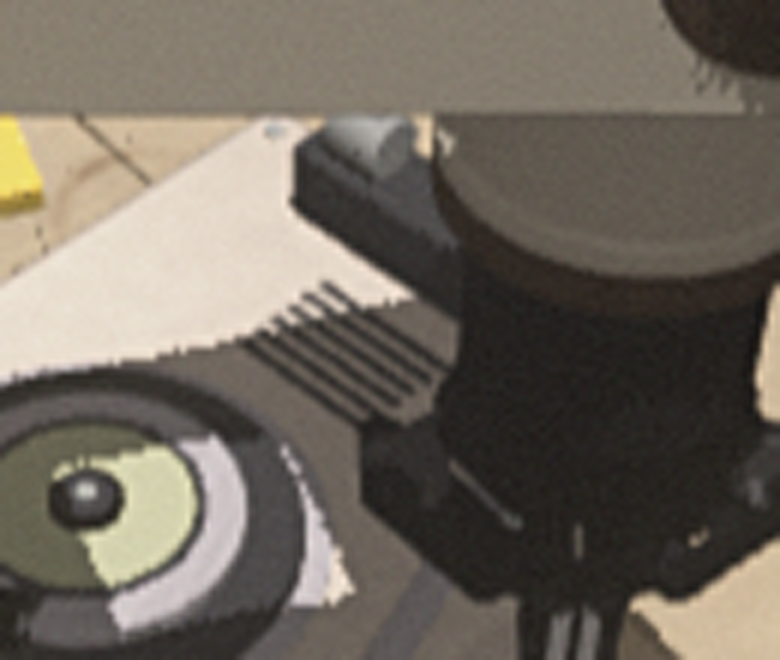

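Request:
drive_tool(steps=[{"translation": [-0.1,0,-5],"turn": [0,3,0],"grip": 0},{"translation": [-0.1,0,-5],"turn": [0,3,0],"grip": 0},{"translation": [-0.1,0,-5],"turn": [0,3,0],"grip": 0},{"translation": [-0.1,0,-5],"turn": [0,3,0],"grip": 0},{"translation": [-0.1,0,-5],"turn": [0,3,0],"grip": 0},{"translation": [-0.1,0,-5],"turn": [0,3,0],"grip": 0},{"translation": [-0.1,0,-5],"turn": [0,3,0],"grip": 0},{"translation": [-0.1,0,-5],"turn": [0,3,0],"grip": 0}])

```text
time_s: 16.15
tool_pos: [0.5709, -0.069, 0.0724]
eef_rot: [0.171, -0.686, 0.686, -0.172]
ft_force: [0.2, -1.3, 0.1]
gripper_width: 0.0
```

Run:
```python
from h import *
s=r.state(); print(s['time_s'],s['tool_pos'],yaw(),s['ft_force'])
P=np.array([.654,-.0235]);v=s['tool_pos'][:2]-P;print(np.linalg.norm(v),np.degrees(np.arctan2(v[1],v[0])))
cv2.imwrite('pics/w14.png',grab_frame('wrist')[:,:,::-1])
```

```text
16.15 [ 0.57086995 -0.0689659   0.07237815] -151.9043434938797 [ 0.19829877 -1.27321247  0.07842658]
0.0947510039760408 -151.32464675383704
```

View pics/w14.png

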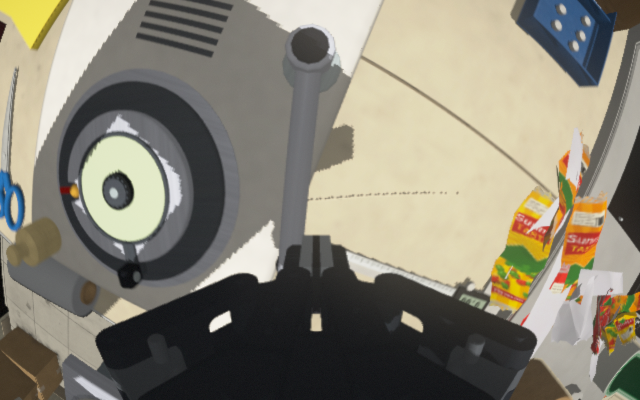

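Request:
drive_tool(steps=[{"translation": [-0.2,0,-5.8],"turn": [0,3.5,0],"grip": 0},{"translation": [-0.2,0,-5.8],"turn": [0,3.5,0],"grip": 0},{"translation": [-0.2,0,-5.8],"turn": [0,3.5,0],"grip": 0},{"translation": [-0.2,0,-5.8],"turn": [0,3.5,0],"grip": 0},{"translation": [-0.2,0,-5.8],"turn": [0,3.5,0],"grip": 0},{"translation": [-0.2,0,-5.8],"turn": [0,3.5,0],"grip": 0},{"translation": [-0.2,0,-5.8],"turn": [0,3.5,0],"grip": 0},{"translation": [-0.2,0,-5.8],"turn": [0,3.5,0],"grip": 0},{"translation": [-0.2,0,-5.8],"turn": [0,3.5,0],"grip": 0},{"translation": [-0.2,0,-5.8],"turn": [0,3.5,0],"grip": 0},{"translation": [-0.2,0,-5.8],"turn": [0,3.5,0],"grip": 0}])

```text
time_s: 17.3
tool_pos: [0.5614, -0.007, 0.0722]
eef_rot: [-0.064, -0.704, 0.704, 0.063]
ft_force: [-0.8, -1.1, -0.1]
gripper_width: -0.0001
```

Run:
```python
from h import *
s=r.state(); print(s['time_s'],s['tool_pos'],yaw(),s['ft_force'],s['joint_positions'].round(2))
P=np.array([.654,-.0235]);v=s['tool_pos'][:2]-P;print(np.linalg.norm(v),np.degrees(np.arctan2(v[1],v[0])))
cv2.imwrite('pics/w15.png',grab_frame('wrist')[:,:,::-1])
```

```text
17.3 [ 0.56137063 -0.00696633  0.07218749] 169.64615125469447 [-0.77253615 -1.05886722 -0.1206509 ] [-0.15  0.2   1.65 -0.    1.29  1.6 ]
0.0940933732812438 169.8797000384328
```

View pics/w15.png

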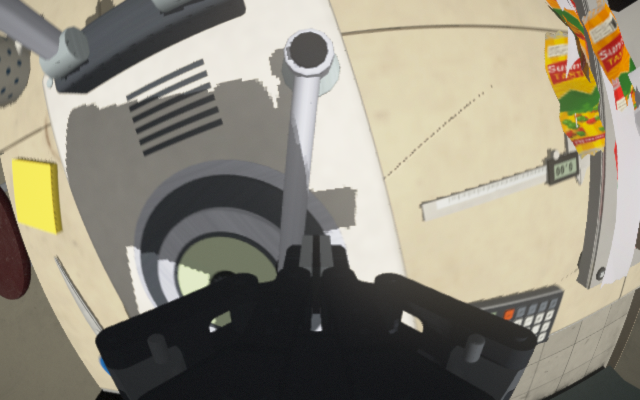

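Request:
drive_tool(steps=[{"translation": [-0.1,0,-4.2],"turn": [0,2.5,0],"grip": 0},{"translation": [-0.1,0,-4.2],"turn": [0,2.5,0],"grip": 0},{"translation": [-0.1,0,-4.2],"turn": [0,2.5,0],"grip": 0},{"translation": [-0.1,0,-4.2],"turn": [0,2.5,0],"grip": 0},{"translation": [-0.1,0,-4.2],"turn": [0,2.5,0],"grip": 0}])

```text
time_s: 17.85
tool_pos: [0.5673, 0.013, 0.072]
eef_rot: [-0.14, -0.693, 0.693, 0.139]
ft_force: [-1.1, 0.1, 0.4]
gripper_width: -0.0004
```

Request:
drive_tool(steps=[{"translation": [0,0,-2],"turn": [0,1.2,0],"grip": 0},{"translation": [0,0,-2],"turn": [0,1.2,0],"grip": 0}])

```text
time_s: 18.05
tool_pos: [0.5688, 0.0167, 0.0718]
eef_rot: [-0.154, -0.69, 0.69, 0.154]
ft_force: [-1.0, -0.7, 0.9]
gripper_width: -0.0
```

Request:
drive_tool(steps=[{"translation": [0,0,-2],"turn": [0,1.2,0],"grip": 0}])

```text
time_s: 18.15
tool_pos: [0.5696, 0.0184, 0.0717]
eef_rot: [-0.162, -0.688, 0.689, 0.161]
ft_force: [-2.9, -6.9, 2.4]
gripper_width: -0.0
```

Request:
drive_tool(steps=[{"translation": [0,0,-0.6],"turn": [0,0,0],"grip": 0},{"translation": [0,0,0],"turn": [0,0,0],"grip": 0}])

```text
time_s: 18.35
tool_pos: [0.5696, 0.0184, 0.0717]
eef_rot: [-0.161, -0.688, 0.689, 0.161]
ft_force: [-2.9, -6.4, 3.2]
gripper_width: 0.0002
```

Request:
drive_tool(steps=[{"translation": [0,0,-1.5],"turn": [0,0,0],"grip": 0},{"translation": [0,0,0],"turn": [0,0,0],"grip": 0}])

```text
time_s: 18.55
tool_pos: [0.5699, 0.019, 0.0716]
eef_rot: [-0.161, -0.687, 0.689, 0.162]
ft_force: [-9.0, -12.9, 5.7]
gripper_width: -0.0004
```

Run:
```python
from h import *
s=r.state(); print(s['time_s'],s['tool_pos'],yaw(),s['ft_force'])
cv2.imwrite('pics/w16.png',grab_frame('wrist')[:,:,::-1])
```

```text
18.55 [0.56989597 0.01897359 0.07164544] 153.62131041314862 [ -8.99892644 -12.88342349   5.68120279]
```

View pics/w16.png

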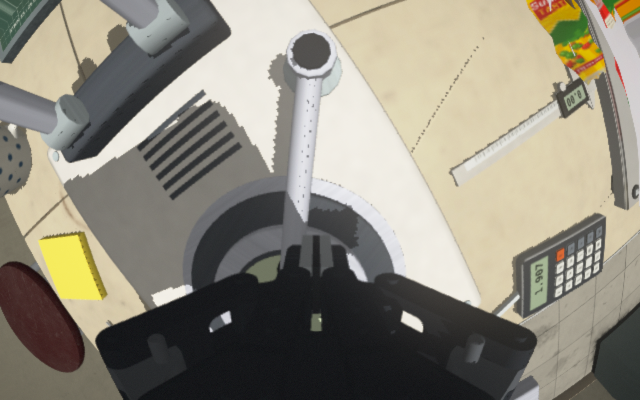

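Request:
drive_tool(steps=[{"translation": [0,0,3],"turn": [0,0,0],"grip": 0},{"translation": [0,0,8],"turn": [0,0,0],"grip": 0},{"translation": [0,0,10],"turn": [0,0,0],"grip": 0},{"translation": [0,-30,0],"turn": [0,0,0],"grip": 0},{"translation": [0,-40,0],"turn": [0,0,0],"grip": 0},{"translation": [0,-40,0],"turn": [0,0,0],"grip": 0},{"translation": [0,-20,20],"turn": [0,0,0],"grip": 0},{"translation": [0,0,40],"turn": [0,0,0],"grip": 0},{"translation": [0,0,40],"turn": [0,0,0],"grip": 0},{"translation": [0,0,40],"turn": [0,0,0],"grip": 0},{"translation": [0,0,0],"turn": [0,0,0],"grip": 0},{"translation": [0,0,0],"turn": [0,0,0],"grip": 0}])

```text
time_s: 19.8
tool_pos: [0.4985, -0.1247, 0.2017]
eef_rot: [0.162, 0.688, -0.688, -0.162]
ft_force: [-0.5, 0.0, 0.3]
gripper_width: 0.0001
```

Run:
```python
from h import *
s=r.state(); print(s['time_s'],s['tool_pos'],yaw(),s['ft_force'])
for n in ('scene','side','wrist'): cv2.imwrite(f'pics/{n}17.png',grab_frame(n)[:,:,::-1])
crop('pics/d17b.png','pics/side17.png',230,140,200,130,4)
crop('pics/s17b.png','pics/scene17.png',210,140,160,120,5)
```

```text
19.8 [ 0.4984664  -0.12465395  0.20165111] 153.51002643649878 [-0.53288334  0.03821804  0.33658504]
```

View pics/d17b.png

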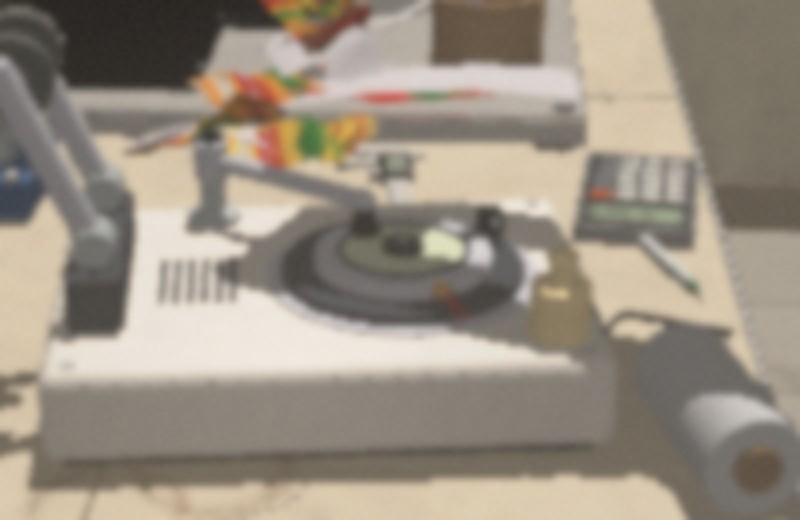

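View pics/s17b.png

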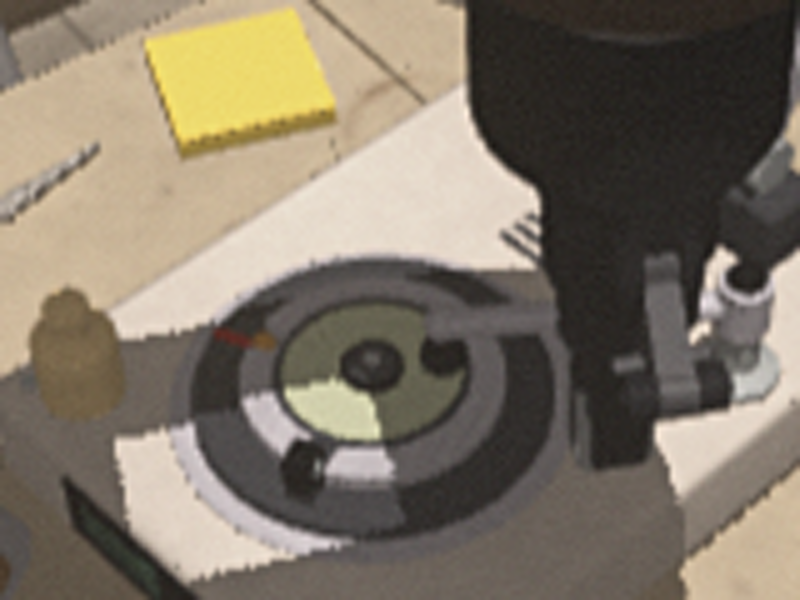

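View pics/wrist17.png

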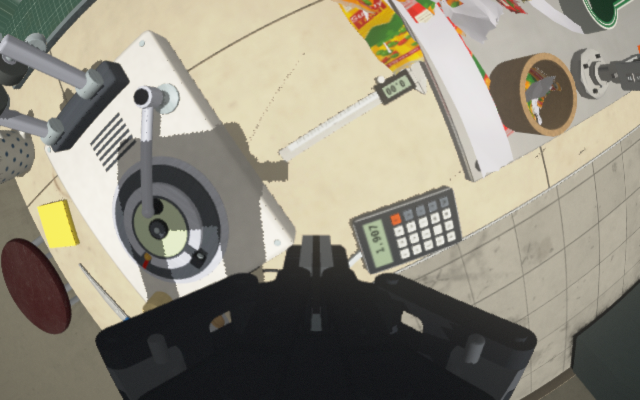

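Run:
```python
from h import *
P=np.array([.654,-.0235])
p=tri([ray('scene',(433/5+210,324/5+140)),ray('side',(372/4+230,200/4+140))]);print(p)
for q in (p[0],onz(*ray('scene',(433/5+210,324/5+140)),.1)):
    v=q[:2]-P;print(np.linalg.norm(v),np.degrees(np.arctan2(v[1],v[0])))
s=r.state();q=onz(*wray((148,200),s['tool_pos'],s['eef_rot']),.1); pv=onz(*wray((149,95),s['tool_pos'],s['eef_rot']),.108); v=(q-pv)[:2];print(pv,q,np.degrees(np.arctan2(v[1],v[0])))
a=cv2.imread('pics/side0.png').astype(int);b=cv2.imread('pics/side17.png').astype(int)
crop('pics/d17c.png','pics/side17.png',290,170,80,60,9)
```

```text
(array([0.55261628, 0.03940786, 0.10063966]), [np.float64(0.0012125785985088308), np.float64(0.0012125785985089368)])
0.11931495510988399 148.18069888434655
0.11826272619075913 147.4614264948651
[ 0.65417701 -0.02656209  0.108     ] [0.56784625 0.03301632 0.1       ] 145.38974685485846
```

View pics/d17c.png

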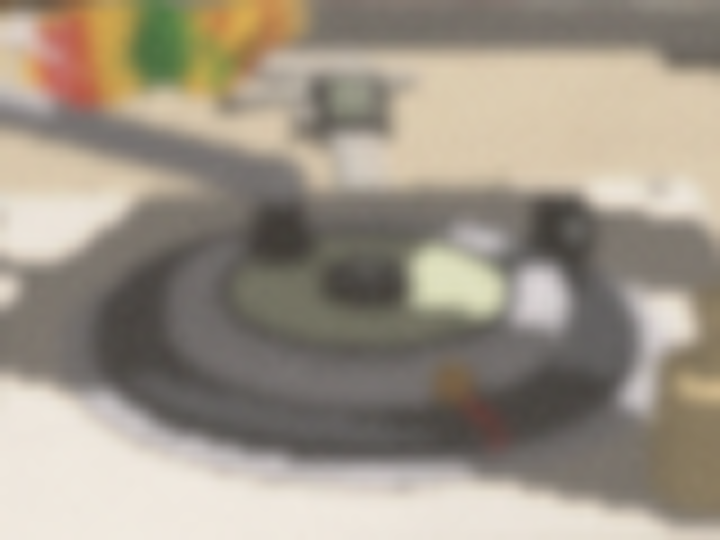

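Run:
```python
from h import *
plan([.485,.06,.2],153.5,n=5)
```

```text
n 5 turn each [0. 0. 0.] world shift mm [-14.1 183.1  -1.5]
[19.0, 0.0, -32.0]
[19.0, 0.0, -32.0]
[19.0, 0.0, -32.0]
[19.0, 0.0, -32.0]
[19.0, 0.0, -32.0]
```

Request:
drive_tool(steps=[{"translation": [19,0,-32],"turn": [0,0,0],"grip": 0},{"translation": [19,0,-32],"turn": [0,0,0],"grip": 0},{"translation": [19,0,-32],"turn": [0,0,0],"grip": 0},{"translation": [19,0,-32],"turn": [0,0,0],"grip": 0},{"translation": [19,0,-32],"turn": [0,0,0],"grip": 0},{"translation": [0,0,0],"turn": [0,0,0],"grip": 0},{"translation": [0,0,0],"turn": [0,0,0],"grip": 0}])

```text
time_s: 20.65
tool_pos: [0.4848, 0.0631, 0.2014]
eef_rot: [-0.16, -0.689, 0.689, 0.16]
ft_force: [0.1, 0.3, -0.3]
gripper_width: -0.0001
```

Run:
```python
from h import *
s=r.state(); print(s['time_s'],s['tool_pos'],yaw())
cv2.imwrite('pics/w18.png',grab_frame('wrist')[:,:,::-1]); crop('pics/w18a.png','pics/w18.png',220,20,200,150,4)
```

```text
20.65 [0.48476842 0.06313141 0.20144823] 153.81223714564123
```

View pics/w18a.png

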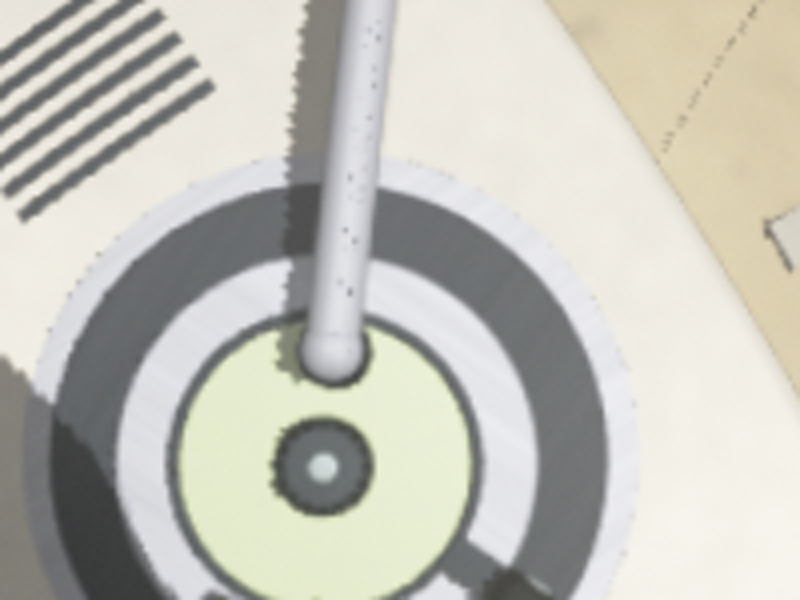

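Run:
```python
from h import *
s=r.state();P=(s['tool_pos'],s['eef_rot'])
W=lambda x,y:(x/4+220,y/4+20)
def dirz(p1,p2,pp,z=.1):
    a=onz(*wray(p1,*pp),z);b=onz(*wray(p2,*pp),z);v=(b-a)[:2];return a[:2],b[:2],np.degrees(np.arctan2(v[1],v[0]))
print('now',dirz(W(371,0),W(338,330),P))
im=cv2.imread('pics/w1.png'); crop('pics/w1c.png','pics/w1.png',330,170,130,90,6); crop('pics/w18c.png','pics/w18.png',280,0,80,120,5)
crop('pics/w14c.png','pics/w2.png',130,80,90,200,3)
```

```text
now (array([ 0.62605641, -0.00517696]), array([0.56106616, 0.0349588 ]), np.float64(148.30193567329906))
```

View pics/w1c.png

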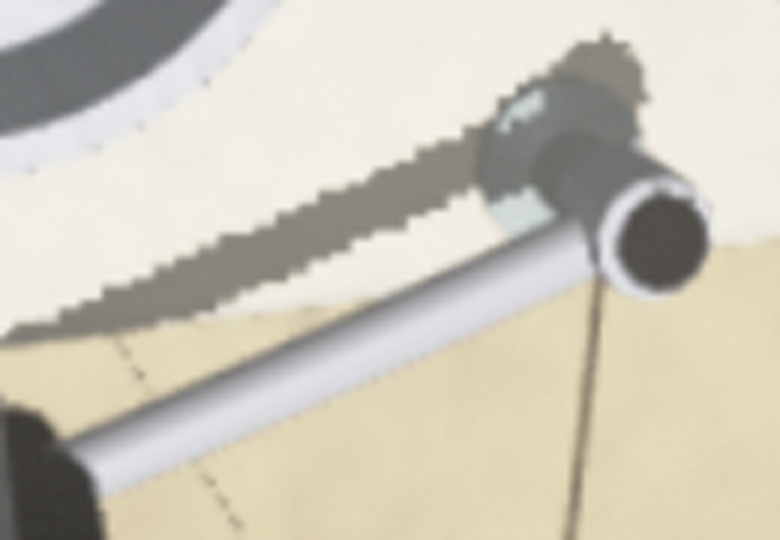

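View pics/w14c.png

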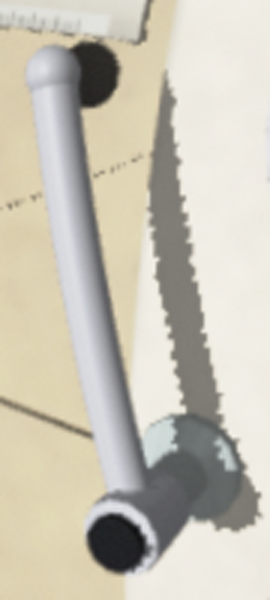

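Run:
```python
from h import *
def dirz(p1,p2,pp,z=.1):
    a=onz(*wray(p1,*pp),z);b=onz(*wray(p2,*pp),z);v=(b-a)[:2];return a[:2],b[:2],np.degrees(np.arctan2(v[1],v[0]))
def q(y): 
    c,s=np.cos(np.radians(y)),np.sin(np.radians(y)); return R.from_matrix(np.array([[c,0,-s],[s,0,c],[0,-1,0]])).as_quat()
W=lambda x,y:(x/6+330,y/6+170)
print(dirz(W(585,250),W(82,468),(np.array([.53436,-.00104,.21599]),q(-90.65))))
W=lambda x,y:(x/3+130,y/3+80)
print(dirz(W(126,485),W(52,75),(np.array([.58988,.07265,.13273]),q(18.48))))
S6=lambda x,y:ray('scene',(x/6+300,y/6+170))
a=onz(*S6(340,205),.1);b=onz(*S6(192,437),.1);v=b-a;print('scene before',a,b,np.degrees(np.arctan2(v[1],v[0])))
```

```text
(array([ 0.64865466, -0.02637211]), array([ 0.56255036, -0.06366695]), np.float64(-156.5808421374894))
(array([ 0.64660292, -0.02560999]), array([ 0.55047629, -0.06849645]), np.float64(-155.9561813355308))
scene before [ 0.64451569 -0.02715864  0.1       ] [ 0.55028087 -0.06925255  0.1       ] -155.93008215775757
```

Run:
```python
from h import *
def dirz(p1,p2,pp,z=.1):
    a=onz(*wray(p1,*pp),z);b=onz(*wray(p2,*pp),z);v=(b-a)[:2];return a[:2],b[:2],np.degrees(np.arctan2(v[1],v[0]))
def q(y): 
    c,s=np.cos(np.radians(y)),np.sin(np.radians(y)); return R.from_matrix(np.array([[c,0,-s],[s,0,c],[0,-1,0]])).as_quat()
print('w16',dirz((311,78),(295,228),(np.array([.5699,.01897,.07165]),q(153.6))))
print('w15',dirz((308,78),(292,228),(np.array([.56137,-.00697,.07219]),q(169.65))))
print('w14',dirz((307,78),(293,228),(np.array([.57087,-.06897,.07238]),q(-151.9))))
crop('pics/w16c.png','pics/w16.png',260,20,110,260,2.3)
crop('pics/w15c.png','pics/w15.png',260,20,110,260,2.3)
a=cv2.imread('pics/w15c.png');b=cv2.imread('pics/w16c.png');cv2.imwrite('pics/w1516.png',np.hstack([a,b]))
```

```text
w16 (array([ 0.64691203, -0.01748429]), array([0.5857824 , 0.02199647]), np.float64(147.14347865181114))
w15 (array([ 0.64578627, -0.01935957]), array([0.57587119, 0.00188293]), np.float64(163.09949243659685))
w14 (array([ 0.64449077, -0.0257561 ]), array([ 0.57689055, -0.05348038]), np.float64(-157.70043052804238))
```

View pics/w1516.png

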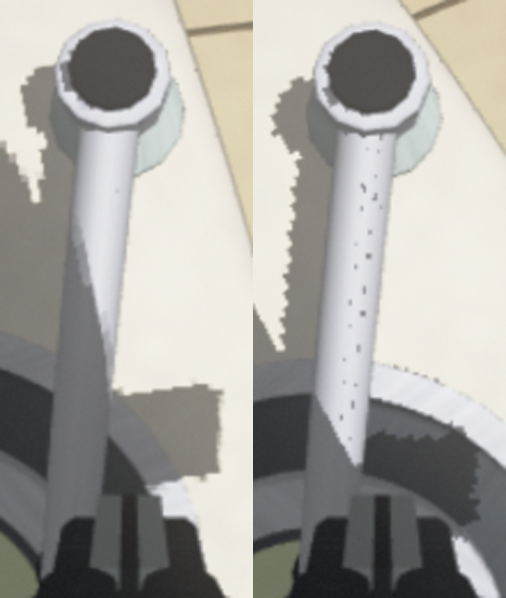

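Run:
```python
from h import *
plan([.553,-.012,.15],165,n=4)
```

```text
n 4 turn each [-0.  -2.8  0. ] world shift mm [ 68.1 -74.3 -51.4]
[-23.0, 13.0, 9.0]
[-23.0, 13.0, 10.0]
[-22.0, 13.0, 11.0]
[-22.0, 13.0, 12.0]
```

Request:
drive_tool(steps=[{"translation": [-23,0,9],"turn": [0,-2,0],"grip": 0},{"translation": [-23,0,10],"turn": [0,-2,0],"grip": 0},{"translation": [-22,13,11],"turn": [0,-2,0],"grip": 0},{"translation": [-22,13,12],"turn": [0,0,0],"grip": 0},{"translation": [0,0,0],"turn": [0,0,0],"grip": 0},{"translation": [0,0,0],"turn": [0,0,0],"grip": 0}])

```text
time_s: 21.3
tool_pos: [0.5508, -0.0135, 0.1751]
eef_rot: [-0.125, -0.696, 0.696, 0.126]
ft_force: [-0.2, -0.2, -0.3]
gripper_width: 0.0001
```

Run:
```python
from h import *
s=r.state(); print(s['time_s'],s['tool_pos'],yaw(),s['ft_force'])
P=np.array([.652,-.0235]);v=s['tool_pos'][:2]-P;print(np.linalg.norm(v),np.degrees(np.arctan2(v[1],v[0])))
plan([.553,-.012,.075],159,n=5)
```

```text
21.3 [ 0.55078693 -0.01347568  0.175061  ] 159.52431606009412 [-0.24687703 -0.1668454  -0.26659744]
0.10170826906584965 174.3437698136519
n 5 turn each [-0.   0.1  0. ] world shift mm [   2.2    1.5 -100.1]
[-0.0, 20.0, -0.0]
[-0.0, 20.0, -0.0]
[-0.0, 20.0, -0.0]
[-0.0, 20.0, -0.0]
[-0.0, 20.0, -0.0]
```

Request:
drive_tool(steps=[{"translation": [0,20,0],"turn": [0,0,0],"grip": 0},{"translation": [0,20,0],"turn": [0,0,0],"grip": 0},{"translation": [0,20,0],"turn": [0,0,0],"grip": 0},{"translation": [0,20,0],"turn": [0,0,0],"grip": 0},{"translation": [0,20,0],"turn": [0,3,0],"grip": 0},{"translation": [0,0,-5],"turn": [0,3,0],"grip": 0},{"translation": [0,0,-5],"turn": [0,2,0],"grip": 0},{"translation": [0,0,-5],"turn": [0,0,0],"grip": 0},{"translation": [0,0,-4],"turn": [0,0,0],"grip": 0},{"translation": [0,0,-4],"turn": [0,0,0],"grip": 0}])

```text
time_s: 22.3
tool_pos: [0.5614, 0.0083, 0.0759]
eef_rot: [-0.173, -0.686, 0.686, 0.173]
ft_force: [0.3, -0.5, -0.7]
gripper_width: 0.0001
```

Request:
drive_tool(steps=[{"translation": [0,0,-3],"turn": [0,0,0],"grip": 0},{"translation": [0,0,-2],"turn": [0,0,0],"grip": 0}])

```text
time_s: 22.5
tool_pos: [0.5638, 0.0126, 0.0756]
eef_rot: [-0.173, -0.686, 0.686, 0.173]
ft_force: [-0.2, -0.2, 0.2]
gripper_width: -0.0001
```

Request:
drive_tool(steps=[{"translation": [0,0,-2],"turn": [0,0,0],"grip": 0},{"translation": [0,0,-1],"turn": [0,0,0],"grip": 0}])

```text
time_s: 22.7
tool_pos: [0.5651, 0.0151, 0.0755]
eef_rot: [-0.173, -0.686, 0.686, 0.173]
ft_force: [-0.6, -0.1, -0.8]
gripper_width: 0.0002
```

Request:
drive_tool(steps=[{"translation": [0,0,-2],"turn": [0,0,0],"grip": 0},{"translation": [0,0,-1],"turn": [0,0,0],"grip": 0}])

```text
time_s: 22.9
tool_pos: [0.5666, 0.0177, 0.0755]
eef_rot: [-0.173, -0.686, 0.686, 0.173]
ft_force: [0.3, 0.6, -0.0]
gripper_width: 0.0002
```

Request:
drive_tool(steps=[{"translation": [0,0,-1.5],"turn": [0,0,0],"grip": 0},{"translation": [0,0,0],"turn": [0,0,0],"grip": 0}])

```text
time_s: 23.1
tool_pos: [0.5673, 0.0191, 0.0755]
eef_rot: [-0.173, -0.686, 0.686, 0.173]
ft_force: [0.5, 0.4, -0.9]
gripper_width: 0.0
```

Request:
drive_tool(steps=[{"translation": [0,0,-1.5],"turn": [0,0,0],"grip": 0},{"translation": [0,0,0],"turn": [0,0,0],"grip": 0}])

```text
time_s: 23.3
tool_pos: [0.568, 0.0204, 0.0755]
eef_rot: [-0.173, -0.686, 0.686, 0.173]
ft_force: [-1.0, -0.1, -1.0]
gripper_width: -0.0002
```

Request:
drive_tool(steps=[{"translation": [0,0,-1.5],"turn": [0,0,0],"grip": 0},{"translation": [0,0,0],"turn": [0,0,0],"grip": 0}])

```text
time_s: 23.5
tool_pos: [0.5686, 0.0215, 0.0755]
eef_rot: [-0.173, -0.685, 0.686, 0.173]
ft_force: [-1.8, -1.9, 1.7]
gripper_width: 0.0002
```

Request:
drive_tool(steps=[{"translation": [0,0,-1.5],"turn": [0,0,0],"grip": 0},{"translation": [0,0,0],"turn": [0,0,0],"grip": 0}])

```text
time_s: 23.7
tool_pos: [0.569, 0.0223, 0.0756]
eef_rot: [-0.173, -0.685, 0.686, 0.174]
ft_force: [-4.8, -7.5, 3.3]
gripper_width: -0.0002
```

Run:
```python
from h import *
s=r.state(); print(s['time_s'],s['tool_pos'],yaw(),s['ft_force'])
cv2.imwrite('pics/w19.png',grab_frame('wrist')[:,:,::-1])
crop('pics/w19c.png','pics/w19.png',220,20,180,260,2.3)
```

```text
23.7 [0.56903918 0.02226374 0.07555142] 151.6196309000443 [-4.78797774 -7.48660504  3.29952092]
```

View pics/w19c.png

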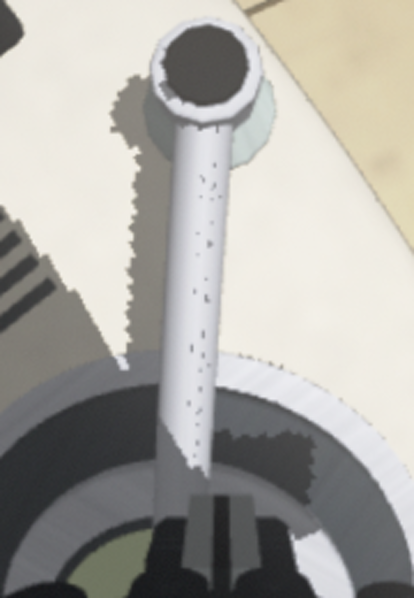

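Request:
drive_tool(steps=[{"translation": [0,0,3],"turn": [0,0,0],"grip": 0},{"translation": [0,0,8],"turn": [0,0,0],"grip": 0},{"translation": [0,0,12],"turn": [0,0,0],"grip": 0},{"translation": [0,-30,0],"turn": [0,0,0],"grip": 0},{"translation": [0,-40,0],"turn": [0,0,0],"grip": 0},{"translation": [0,-40,0],"turn": [0,0,0],"grip": 0},{"translation": [20,-20,20],"turn": [0,0,0],"grip": 0},{"translation": [20,0,40],"turn": [0,0,0],"grip": 0},{"translation": [20,0,40],"turn": [0,0,0],"grip": 0},{"translation": [20,0,40],"turn": [0,0,0],"grip": 0},{"translation": [0,0,0],"turn": [0,0,0],"grip": 0},{"translation": [0,0,0],"turn": [0,0,0],"grip": 0}])

```text
time_s: 24.95
tool_pos: [0.421, -0.0832, 0.2059]
eef_rot: [-0.175, -0.685, 0.685, 0.174]
ft_force: [0.2, -0.3, -0.0]
gripper_width: -0.0001
```

Run:
```python
from h import *
s=r.state(); print(s['time_s'],s['tool_pos'],yaw(),s['ft_force'])
for n in ('scene','side'): cv2.imwrite(f'pics/{n}20.png',grab_frame(n)[:,:,::-1])
a=cv2.imread('pics/scene20.png')[130:250,200:400];b=cv2.imread('pics/side20.png')[140:260,230:430]
cv2.imwrite('pics/z20.png',cv2.resize(np.vstack([a,b]),None,fx=2.5,fy=2.5,interpolation=2))
def m(f,x0,x1,y0,y1):
    im=cv2.imread(f)[y0:y1,x0:x1].astype(int); k=(im[...,2]-im[...,0]>90)&(im[...,1]-im[...,0]>60); ys,xs=np.nonzero(k); return xs.mean()+x0,ys.mean()+y0,k.sum()
for f in ('pics/side0.png','pics/side20.png'): print(m(f,245,310,265,310))
```

```text
24.95 [ 0.4210105  -0.08324943  0.20589688] 151.5016633641722 [ 0.17480228 -0.31290167 -0.00368285]
(np.float64(277.71094580233796), np.float64(286.0201912858661), np.int64(941))
(np.float64(277.66560846560844), np.float64(286.06349206349205), np.int64(945))
```

View pics/z20.png

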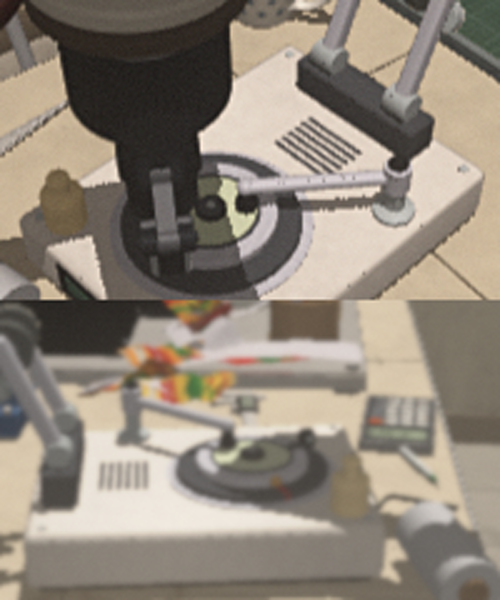

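```bash
python3 -c "
from workcell import r
print(r.close_job())"
```

```text
the job is handed in; nothing more can be done
None
```

The tester is set up and the job is handed in at about 25 s of the 58 s allowed; the hand-in gives no verdict.

- **Platform turn:** I pushed the black tab clockwise by about 135° with shut fingers. The last measurement put the notch at 119.3° and the red line at 119.3°, with the brass pin centred in the notch.
- **Press:** I pressed on the nut until a stiff stop at about 30 N. Two camera views show the face dropped 9.0 mm, and the nozzle foot later passed freely over the rim.
- **Nozzle arm:** I swung it in to a stiff stop. A second push met the same stop in the same place, and the arm stayed there after I let go, with the nozzle over the film and clear of the nut.
- **Loose things:** The pad's position in the side view is the same before and after. The weight looks unmoved in the last pictures, and the caliper looked unmoved in the wrist pictures during the nozzle swing. I only checked those two by eye.

Two checks disagreed with the given data:

- **Fingertips:** The real tips sit about 27 mm behind the stated TCP. My first approach passed above the tab without touching it, and I corrected by measuring the tips from the cameras.
- **Arm swing:** I measured about 56° (0.97 rad) from its starting place, not the stated 1.12 rad (64°). The pictures show nothing blocking it, and at the stop it points almost exactly at the platform's axis. I took this as the true stop, with the arm probably not starting at exactly 0, but I could not confirm that.

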